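Change the samples on an imaging microscope and refocus it

ROBOT

A 6-joint arm with a two-finger parallel gripper is mounted at the origin on the work surface. World frame = base frame: x ahead of the robot, y to its left, z up, the work surface at z = 0. Lengths are in m, angles in rad, forces in N, time in s.
With the tool pointing down it reaches from about 0.225 to 0.875 m from the base axis. Payload 3.4 kg.
Tool frame: the origin (TCP) lies on the centre line of the jaws, within the pads' length; the fingertips stand 17 mm ahead of it and the grasp point (between the pads) lies 2 mm behind it (nose_length is the distance from the TCP to the fingertips, in m); z points along the fingers, y is the line along which they close (so a half turn about z gives the same grasp; the last joint's range is limited). The gripper opens to 85 mm and grips with 20 to 120 N. Pads are 22 mm wide; open, the fingers measure 114 mm over their backs; the gripper's body (76 mm by 85 mm) begins 54 mm behind the grasp point. The pads swing forward as they close: fully open they stand 13 mm farther back than shut.
Start: joints at [-1.24, 0.276, 1.505, -0, 1.361, -0.121], TCP at [0.251, -0.517, 0.248] pointing down, gripper open.
Joint ranges: [-2.89, 2.89], [-0.75, 2.08], [0.22, 2.7], [-1.18, 4.32], [0.11, 2.71], [-2.7, 2.7]. Speed limits (rad/s): [2.57, 2.57, 3.14, 3.14, 3.14, 3.14].

INTERFACE

Orientations are given as a unit quaternion [w, x, y, z].
In Python, from rig import get_state, get_image, sign_off, find_in, place_of, nose_length gives the robot as it stands.
- The arm moves only by the tool apply_moves, never from a script. Its argument "deltas" is one flat list of numbers, 5 for each row, row after row: the finger opening in mm, from 0 to 85.4, then the shift along the tool's x, y, z in mm, then the turn about the tool's z in degrees. A call has 1 to 12 rows; each row is the pose to reach, as a shift and turn from the pose commanded when the call began, along the tool's axes at that moment; what a row does not reach only later rows make up. A row lasts 1/12 s, in which the tool goes at most 41.7 mm and 7.16 degrees, less where a joint would pass 70% of its speed; a pose out of reach is approached as far as the arm can. A call with a gripper value outside its range is refused whole. The fingers move at their own pace and stop on an object; "squeeze" is the grip in N (left out, the last holds). Time passes only in rows, so rows that repeat a pose let the fingers close. It gives the time, the measured TCP pose, the force, the opening and the grip force at its end, in the units of the state.
- get_state(): the state, without advancing time (a new reading comes with each control period).
- get_image(name): name is "scene" or "top"; returns a dict with "frame" (400x640x3 uint8, red, green, blue), "K" (3x3 intrinsics, pixels), "position" and "orientation" of the camera in the world. Camera axes: x right, y down, z forward; pixel columns grow to the right and rows downward; lengths in m; the calibration is good to about 2 mm. A picture is of the moment at which its call begins. There is no depth.
- sign_off(): hands the job in; it is judged then, once.
Trained networks look in a picture, given as the dict that the camera call returned (one of the last four; its "shot" number tells which), for a name from the list of things; names that differ only in an ending like _2 or _b are one class to them, and where a whole thing is asked for, a point or a joint stands for the part that bears it (a point fixed in the world has none). Each returns a list of dicts, best first, with "score" (0 to 1); they miss things now and then, are a little off and sometimes report something else, mostly with a low value. They report only what shows in the picture. A call takes as long as a camera call. They do not tell look-alikes from the thing itself.
- find_in(query, picture): "point" ([column, row] in pixels, amid what is visible of it).
- place_of(query, picture): "point" ([column, row] in pixels: a listed point, or the origin of a listed thing).
The state is a dict: "clock": time; "qpos": joint angles; "qd": joint speeds; "effort": joint torques, N m; "position": TCP position; "ee_rot": TCP orientation; "contact_force": force on the tool from outside, world axes, zero at the start; "moment": the same for the moment, N m; "width": finger opening in m; "gripper_force": force on a finger pad.
Only numpy, scipy, OpenCV 4.12 (cv2) and the standard library are available. Lean on these libraries where they do the work, as an engineer would, in place of code of your own. Each camera call takes 0.05 s, during which the arm holds its last target. There are 200 camera calls.

TASK

First park the microscope's needle: turn the focus drive's outer coarse knob until the needle points at the round dot on the rim, and only then move the spent (short, uncapped) sample chambers from the microscope's stage into the wash tray, standing upright side by side, and fit every fresh (tall, capped) chamber that stands on the bench onto a free set of stage studs, turned so that its holes go over all three studs and its plate lies flat on the stage. When all that is done, focus: turn the coarse knob again until the needle stands one to three ticks (5 to 15 degrees) short of the arrow-shaped tab on the dial, leaving the fine knob alone, then bring the needle exactly onto the arrow's point with the inner fine knob alone. Do not disturb the other things on the bench.

Things in the scene. Friction and masses are not known exactly. Their poses are not given: they have to be found in the camera images.
- stage: fixed low white microscope 135 x 345 mm, long side along its y, its black stage top 45 mm above the bench; origin at the centre of the underside. Three places 105 mm apart along y; each has three fixed steel studs (9 mm across, round-tipped, 16 mm tall) at (+28,+28), (-28,+28), (+28,-28) mm in the stage's x, y from the place's centre, none at (-28,-28)
- nest0 (a point): centre of stage place 0, on the stage's top face, at stage y = -105 mm; axes as the stage's
- nest1 (a point): centre of stage place 1, on the stage's top face, at stage y = 0 mm; axes as the stage's
- nest2 (a point): centre of stage place 2, on the stage's top face, at stage y = 105 mm; axes as the stage's
- fresh0: fresh chamber on the bench, may be absent: steel plate 84 x 84 x 8 mm, on its centre a solid amber tube 40 mm across with aluminium cap; 73 mm tall in all, 0.26 kg. Three 13 mm through holes at (+28,+28), (-28,+28), (+28,-28) mm, none at (-28,-28): goes over the studs (2 mm play each way) only with its x, y axes pointing as the stage's. Origin: centre of the underside
- fresh1: fresh chamber on the bench, may be absent: steel plate 84 x 84 x 8 mm, on its centre a solid amber tube 40 mm across with aluminium cap; 73 mm tall in all, 0.26 kg. Three 13 mm through holes at (+28,+28), (-28,+28), (+28,-28) mm, none at (-28,-28): goes over the studs (2 mm play each way) only with its x, y axes pointing as the stage's. Origin: centre of the underside
- fresh2: fresh chamber on the bench, may be absent: steel plate 84 x 84 x 8 mm, on its centre a solid amber tube 40 mm across with aluminium cap; 73 mm tall in all, 0.26 kg. Three 13 mm through holes at (+28,+28), (-28,+28), (+28,-28) mm, none at (-28,-28): goes over the studs (2 mm play each way) only with its x, y axes pointing as the stage's. Origin: centre of the underside
- spent0: spent sample chamber, at the start on the studs of stage place 0: same holed base plate, with a lower uncapped amber tube (40 mm across, dark top, 58 mm tall in all). Origin at the centre of the underside, z up. May be absent
- spent1: spent sample chamber, at the start on the studs of stage place 1: same holed base plate, with a lower uncapped amber tube (40 mm across, dark top, 58 mm tall in all). Origin at the centre of the underside, z up. May be absent
- spent2: spent sample chamber, at the start on the studs of stage place 2: same holed base plate, with a lower uncapped amber tube (40 mm across, dark top, 58 mm tall in all). Origin at the centre of the underside, z up. May be absent
- wash_tray: fixed grey tray 140 (x) x 240 (y) mm outside, walls 5 mm thick and 22 mm high, floor 5 mm; inside 130 x 230 mm: room for two chambers side by side along y with their sides parallel to the tray's; origin at the centre of the underside
- focus_unit: fixed round white focus drive 184 mm across, 40 mm high; origin on the bench under the axis of its upright coaxial knobs. On top a round dial with a tick every 5 degrees, swept by a black needle; a small round black dot on its rim, at the unit's +x, is the parking mark (y of the needle tip zero, x positive)
- coarse (a joint): outer, lower, black knob: 60 mm across, its side 48 to 74 mm above the bench; rad, positive anticlockwise from above, range -5 to 5; carries needle and fine knob round with it, one to one. Stays where it is left (about 0.15 N m of friction)
- fine (a joint): inner, upper, aluminium knob on the same axis: 28 mm across, its side 74 to 110 mm above the bench; rad relative to the coarse knob, positive anticlockwise from above, range -5 to 5, within 0.1 of zero at the start; each rad moves the needle 0.15 rad the same way. Stays where it is left (about 0.03 N m)
- coarse_grip (a point): on the knobs' axis, 68 mm above the bench: where to grip the coarse knob from above
- fine_grip (a point): on the knobs' axis, 97 mm above the bench: where to grip the fine knob from above
- needle_tip (a point): tip of the black needle (3 mm wide), 73 mm from the knobs' axis, 43 mm above the bench
- arrow_tab: black arrow-shaped tab on the dial's rim, pointing inwards: the focus mark. Fixed; the origin is on the dial's axis, 40 mm above the bench, and its +x axis runs through the arrow's point, 75 mm out; the needle is on the mark when its tip lies on that axis
- wash_bottle: white squeeze bottle 64 mm across, 170 mm tall, not to be disturbed
- slide_box: grey slide box 70 x 100 x 34 mm, not to be disturbed
- petri_dish: white shallow dish 80 mm across, 16 mm high, not to be disturbed
- stain_jar: amber jar 52 mm across, 75 mm tall, black cap, not to be disturbed
There are look-alikes about, which are no part of the job. Leave any blue look-alike of the fresh0 alone.

How it is judged:
On the way, in this order (a step that is already met when the one before it is completed fails the run):
1. the needle is parked: its tip within 15 mm of the line to the parking dot, the fine knob within 0.2 rad of zero (x of needle_tip in the frame of focus_unit above 0.05 m and y of needle_tip in the frame of focus_unit between -0.015 and 0.015 m and value of joint fine between -0.2 and 0.2 rad and velocity of joint coarse between -0.05 and 0.05 rad/s), for 0.2 s.
2. every spent chamber stands in the wash tray and every fresh one sits flat on the stage over three studs (((horizontal distance between fresh0 and nest0 below 0.004 m and z of fresh0 in the frame of nest0 below 0.003 m and angle between the x axis of fresh0 and the x axis of stage, either way round below 0.15 rad and angle between fresh0's own z axis and vertical below 0.06 rad) or (horizontal distance between fresh0 and nest1 below 0.004 m and z of fresh0 in the frame of nest1 below 0.003 m and angle between the x axis of fresh0 and the x axis of stage, either way round below 0.15 rad and angle between fresh0's own z axis and vertical below 0.06 rad) or (horizontal distance between fresh0 and nest2 below 0.004 m and z of fresh0 in the frame of nest2 below 0.003 m and angle between the x axis of fresh0 and the x axis of stage, either way round below 0.15 rad and angle between fresh0's own z axis and vertical below 0.06 rad)) and ((horizontal distance between fresh1 and nest0 below 0.004 m and z of fresh1 in the frame of nest0 below 0.003 m and angle between the x axis of fresh1 and the x axis of stage, either way round below 0.15 rad and angle between fresh1's own z axis and vertical below 0.06 rad) or (horizontal distance between fresh1 and nest1 below 0.004 m and z of fresh1 in the frame of nest1 below 0.003 m and angle between the x axis of fresh1 and the x axis of stage, either way round below 0.15 rad and angle between fresh1's own z axis and vertical below 0.06 rad) or (horizontal distance between fresh1 and nest2 below 0.004 m and z of fresh1 in the frame of nest2 below 0.003 m and angle between the x axis of fresh1 and the x axis of stage, either way round below 0.15 rad and angle between fresh1's own z axis and vertical below 0.06 rad)) and ((horizontal distance between fresh2 and nest0 below 0.004 m and z of fresh2 in the frame of nest0 below 0.003 m and angle between the x axis of fresh2 and the x axis of stage, either way round below 0.15 rad and angle between fresh2's own z axis and vertical below 0.06 rad) or (horizontal distance between fresh2 and nest1 below 0.004 m and z of fresh2 in the frame of nest1 below 0.003 m and angle between the x axis of fresh2 and the x axis of stage, either way round below 0.15 rad and angle between fresh2's own z axis and vertical below 0.06 rad) or (horizontal distance between fresh2 and nest2 below 0.004 m and z of fresh2 in the frame of nest2 below 0.003 m and angle between the x axis of fresh2 and the x axis of stage, either way round below 0.15 rad and angle between fresh2's own z axis and vertical below 0.06 rad)) and x of spent0 in the frame of wash_tray between -0.035 and 0.035 m and y of spent0 in the frame of wash_tray between -0.085 and 0.085 m and z of spent0 in the frame of wash_tray between -0.01 and 0.012 m and angle between each of spent0, spent1, spent2's own z axis and vertical below 0.1 rad and x of spent1 in the frame of wash_tray between -0.035 and 0.035 m and y of spent1 in the frame of wash_tray between -0.085 and 0.085 m and z of spent1 in the frame of wash_tray between -0.01 and 0.012 m and x of spent2 in the frame of wash_tray between -0.035 and 0.035 m and y of spent2 in the frame of wash_tray between -0.085 and 0.085 m and z of spent2 in the frame of wash_tray between -0.01 and 0.012 m), for 0.2 s.
3. the coarse knob has brought the needle tip to 5.5 to 20 mm aside of the arrow's point, the fine knob still within 0.2 rad of zero (x of needle_tip in the frame of arrow_tab above 0.05 m and (y of needle_tip in the frame of arrow_tab between 0.0055 and 0.02 m or y of needle_tip in the frame of arrow_tab between -0.02 and -0.0055 m) and value of joint fine between -0.2 and 0.2 rad and velocity of joint coarse between -0.05 and 0.05 rad/s), for 0.3 s.
4. the fine knob, turned to more than 0.22 rad from zero, has brought the needle tip within 2.5 mm of the arrow's line (x of needle_tip in the frame of arrow_tab above 0.05 m and y of needle_tip in the frame of arrow_tab between -0.0025 and 0.0025 m and not (value of joint fine between -0.22 and 0.22 rad)), for 0.2 s.
At the end, for the whole second after the job is handed in: Spent chambers upright (0.1 rad) on the wash tray floor; fresh ones flat on the stage over three studs (centre within 4 mm, height within 3 mm of a place); all at rest; needle tip within 2.5 mm of the arrow's line, fine knob turned over 0.22 rad from zero (all of step 2 and all of step 4 and linear speed of each of fresh0, fresh1, fresh2, spent0, spent1, spent2 below 0.02 m/s); the robot touches nothing.
It fails at once if another thing on the bench is moved over 60 mm or tipped over (distance of any of wash_bottle, slide_box, petri_dish, stain_jar from where it was at the start of the episode above 0.06 m or angle between any of wash_bottle, slide_box, petri_dish, stain_jar's own z axis and vertical above 0.6 rad).
Of spent0, spent1, spent2 only 1 to 2 are there at a start; the rules pass over those that are not, and their reading is None.
Of fresh0, fresh1, fresh2 only 2 to 3 are there at a start; the rules pass over those that are not, and their reading is None.
At some moment in a run one of fresh0, fresh1, fresh2 may be knocked a few centimetres aside while the robot is not near it.
Once in a run the grip may slacken for a moment while it holds something.
It also fails if it takes over 210 s, if anything falls off the work surface, if the arm or the gripper's body presses on something with over 40 N, if the wrist force passes 120 N, or if a joint passes its speed limit or range.

## Working session

There is one attempt and no reset: what is moved stays moved. The work goes in short steps, Python scripts to look and compute and a tool call to move; the robot and the scene stay as the last step left them, time stands still between calls to the robot, and variables do not carry over. Pictures are saved under pics/ and viewed, at most 14 in all, crops included, and the job is handed in when it is done.

Besides the shell and the picture viewer there is one more tool, called after "Request:" as name(argument=value, ...), one argument or row to a line, values as JSON. apply_moves: Moves the arm, as the interface text tells. Its arguments: {"type":"object","properties":{"deltas":{"type":"array"},"squeeze":{"type":"number"}},"required":["deltas"]}

```bash
ls; mkdir -p pics; cat > h.py <<'E'
import numpy as np, cv2
from rig import *
from scipy.spatial.transform import Rotation as R
def rot(q): return R.from_quat([q[1],q[2],q[3],q[0]]).as_matrix()
def ray(p,px):
    d=np.linalg.inv(p["K"])@np.array([px[0],px[1],1.]); return np.array(p["position"]),rot(p["orientation"])@d
def at_z(p,px,z):
    o,d=ray(p,px); return o+d*(z-o[2])/d[2]
def tri(p1,x1,p2,x2):
    o1,d1=ray(p1,x1);o2,d2=ray(p2,x2); d1/=np.linalg.norm(d1);d2/=np.linalg.norm(d2)
    A=np.array([d1,-d2]).T; s=np.linalg.lstsq(A,o2-o1,rcond=None)[0]
    a=o1+s[0]*d1;b=o2+s[1]*d2; return (a+b)/2,np.linalg.norm(a-b)
def proj(p,X):
    c=rot(p["orientation"]).T@(np.array(X)-np.array(p["position"])); u=p["K"]@c; return u[:2]/u[2]
def save(p,n,crop=None,s=1):
    f=p["frame"]
    if crop: f=f[crop[1]:crop[3],crop[0]:crop[2]]
    f=cv2.resize(f,None,fx=s,fy=s,interpolation=cv2.INTER_CUBIC)
    cv2.imwrite("pics/"+n,f[:,:,::-1])
E
python3 - <<'E'
from h import *
np.set_printoptions(precision=4,suppress=True)
s=get_state();print({k:np.round(v,3) for k,v in s.items()},nose_length)
T=get_image("top");S=get_image("scene")
for p in(T,S):print(p["position"],p["orientation"],p["K"].tolist() if hasattr(p["K"],'tolist') else p["K"])
save(T,"top0.png");save(S,"scene0.png")
for n in "stage nest0 nest1 nest2 fresh0 spent0 wash_tray focus_unit coarse_grip fine_grip needle_tip arrow_tab wash_bottle slide_box petri_dish stain_jar".split():
    a=place_of(n,T);b=place_of(n,S)
    print(n)
    for x in a[:6]: print("  T",np.round(x["point"],1),round(x["score"],2),at_z(T,x["point"],0)[:2])
    for x in b[:6]: print("  S",np.round(x["point"],1),round(x["score"],2),at_z(S,x["point"],0)[:2])
E
```

```text
pics
{'clock': np.float64(0.0), 'qpos': array([-1.24 ,  0.277,  1.506,  0.   ,  1.361, -0.121]), 'qd': array([-0.   , -0.   , -0.   ,  0.001, -0.001, -0.002]), 'effort': array([  0.   , -41.678, -24.581,  -0.   ,   0.011,   0.   ]), 'position': array([ 0.251, -0.517,  0.247]), 'ee_rot': array([-0.001,  0.975,  0.224, -0.   ]), 'contact_force': array([ 0.333, -0.381, -0.622]), 'moment': array([ 0.021, -0.024,  0.02 ]), 'gripper_force': np.float64(0.0), 'width': np.float64(0.085)} 0.017
[0.3495 0.083  1.7465] [ 0.0329 -0.6985  0.7143 -0.0269] [[515.232312808475, 0.0, 318.168009585293], [0.0, 515.232312808475, 194.32377748181685], [0.0, 0.0, 1.0]]
[ 1.3287 -0.0713  1.1429] [-0.2483  0.7358  0.5935 -0.2114] [[434.76351415414524, 0.0, 311.6712735712891], [0.0, 434.76351415414524, 194.25851894248154], [0.0, 0.0, 1.0]]
stage
  T [330.1 149.2] 0.67 [0.6522 0.0519]
  S [310.  246.6] 0.79 [0.6465 0.0481]
nest0
  T [298.5 148.5] 0.92 [0.6572 0.1601]
  T [330.3 149.1] 0.83 [0.6525 0.0512]
  T [366.4 150.3] 0.66 [ 0.6455 -0.0723]
  S [311. 240.] 0.93 [0.6241 0.0559]
  S [273.8 243.7] 0.78 [ 0.612
[... 1462 characters left out ...]
219.6] 0.51 [0.6109 0.3486]
fine_grip
  T [449.7 180.1] 0.62 [ 0.5364 -0.3523]
  S [176.6 221.6] 0.65 [ 0.4634 -0.3502]
needle_tip
  T [244.8 163.8] 0.36 [0.6086 0.345 ]
arrow_tab
  T [364.3 151.9] 0.55 [ 0.6401 -0.0649]
  T [452.2 178.9] 0.3 [ 0.5403 -0.3609]
wash_bottle
  T [422.2 136.4] 0.96 [ 0.6891 -0.2648]
  T [265.2 254.1] 0.3 [0.2998 0.2792]
  S [211.7 278.5] 0.63 [ 0.6903 -0.2534]
slide_box
  T [264.4 253.5] 0.69 [0.3019 0.2818]
  S [355.4 156.2] 0.83 [0.3142 0.2832]
  S [417.3 180.9] 0.45 [0.4713 0.4577]
petri_dish
  T [216.1 204.5] 0.75 [0.4711 0.4441]
  S [415.4 181.1] 0.52 [0.4707 0.4511]
stain_jar
  T [408.1 234.5] 0.56 [ 0.3551 -0.2042]
  S [217.6 190.7] 0.86 [ 0.3648 -0.2119]
```

```bash
python3 - <<'E'
from h import *
T=get_image("top");S=get_image("scene")
save(T,"t1.png",(160,100,500,290),2.35)
save(S,"s1.png",(130,130,500,300),2.15)
E
```

```text
(no output)
```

View pics/t1.png

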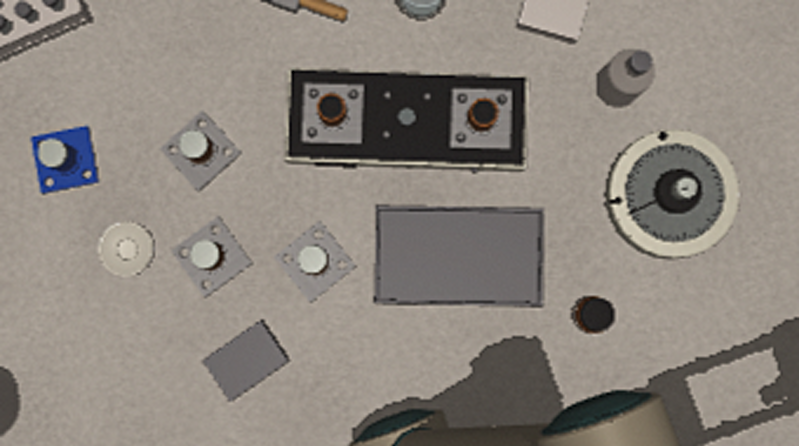

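View pics/s1.png

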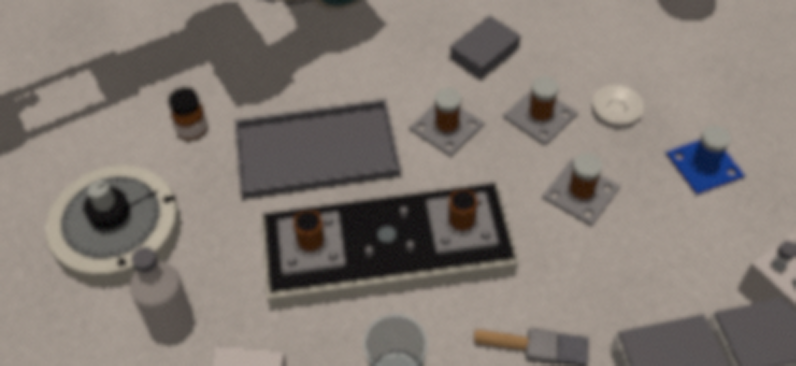

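The top view shows three capped grey-plate chambers, at crop (195,147), (205,255) and (312,260). The blue look-alike is at (63,160), to be left alone. Two spent chambers sit on the stage at (331,110) and (483,115), with the middle place free. The other amber object is the stain jar at (593,313). The dial is at (675,193), with marks at (663,135) and (615,200). I'll zoom in on these next.

```bash
python3 - <<'E'
from h import *
T=get_image("top");S=get_image("scene")
def c(p,x,y,w,h,W,H): return cv2.resize(p["frame"][y-h:y+h,x-w:x+w],(W,H),interpolation=cv2.INTER_CUBIC)
a=np.hstack([c(T,446,182,31,31,400,300),c(S,182,230,31,31,400,300)])
a=np.hstack([cv2.resize(T["frame"][150:214,414:478],(400,400),interpolation=cv2.INTER_CUBIC),cv2.resize(S["frame"][200:264,150:214],(400,400),interpolation=cv2.INTER_CUBIC)])
b=np.hstack([c(T,x,y,19,19,200,200) for x,y in((244,164),(250,208),(294,210),(361,148))])
cv2.imwrite("pics/c2.png",np.vstack([a,b])[:,:,::-1])
np.savez("init.npz",T=T["frame"],S=S["frame"])
E
```

```text
(no output)
```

View pics/c2.png

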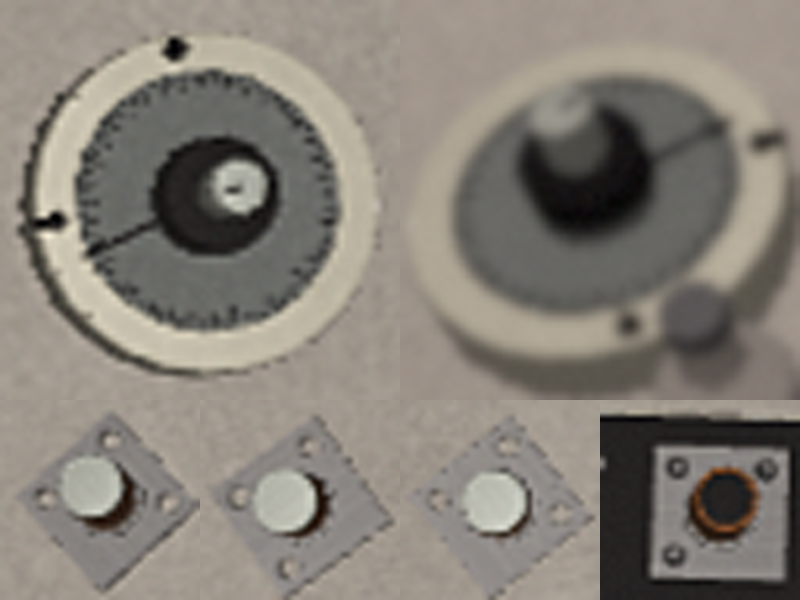

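The round dot is at the top of the dial (crop 175,48) and the arrow tab is at the left (45,220). The needle is currently at lower left (95,250). The missing corners are bottom for A, right for B and bottom for C. On the stage plates it is bottom-right, so stage yaw is about 0. Now I'll measure precisely.

```bash
cat >> h.py <<'E'
def rect(p,cx,cy,z,half=0.08,mm=0.5):
    n=int(2*half*1000/mm); g=(np.arange(n)+.5)*mm/1000-half
    # image: col -> -y, row -> -x
    X=cx-g[:,None]+0*g[None]; Y=cy-g[None]+0*g[:,None]
    P=np.stack([X,Y,np.full_like(X,z)],-1)-np.array(p["position"])
    c=P@rot(p["orientation"]); u=c@np.array(p["K"]).T
    m=(u[...,:2]/u[...,2:]).astype(np.float32)
    im=cv2.remap(p["frame"],m[...,0],m[...,1],cv2.INTER_CUBIC)
    def w(q): q=np.asarray(q,float); return np.stack([cx+half-(q[...,1]+.5)*mm/1000, cy+half-(q[...,0]+.5)*mm/1000],-1)
    return im,w
def plate(p,cx,cy,z,half=0.075):
    im,w=rect(p,cx,cy,z,half); f=cv2.GaussianBlur(im,(0,0),2).astype(int)
    rb=f[...,0]-f[...,2]
    m=((rb<14)&(f.sum(2)>270)).astype(np.uint8)
    m=cv2.morphologyEx(m,cv2.MORPH_OPEN,np.ones((9,9)))
    cs=cv2.findContours(m,cv2.RETR_EXTERNAL,cv2.CHAIN_APPROX_NONE)[0]
    n=im.shape[0]/2
    c=max(cs,key=cv2.contourArea); r=cv2.minAreaRect(c)
    b=w(cv2.boxPoints(r)); e=b[1]-b[0]; ang=np.degrees(np.arctan2(e[1],e[0]))%90
    return w(r[0]),np.array(r[1])*.5,ang
E
python3 - <<'E'
from h import *
np.set_printoptions(precision=4,suppress=True)
T=get_image("top");S=get_image("scene")
for n,x,y in(("A",.608,.345),("B",.455,.323),("C",.442,.174)):
    for p,l in((T,"T"),(S,"S")): print(n,l,*plate(p,x,y,.008))
for n,x,y,z in(("N2",.64,.155,.053),("N0",.64,-.055,.053)):
    for p,l in((T,"T"),(S,"S")): print(n,l,*plate(p,x,y,z,.055))
# stage black top
for p,l in((T,"T"),(S,"S")):
    im,w=rect(p,.64,.05,.045,.2); f=cv2.GaussianBlur(im,(0,0),2).max(2)
    m=(f<75).astype(np.uint8); m=cv2.morphologyEx(m,cv2.MORPH_CLOSE,np.ones((9,9)))
    cs=cv2.findContours(m,cv2.RETR_EXTERNAL,cv2.CHAIN_APPROX_NONE)[0]; c=max(cs,key=cv2.contourArea); r=cv2.minAreaRect(c)
    b=w(cv2.boxPoints(r)); print("stage",l,w(r[0]),np.array(r[1])*.5,[np.degrees(np.arctan2(*(b[i+1]-b[i])[::-1])) for i in (0,1)])
    im,w=rect(p,.53,-.34,.04,.11); f=cv2.GaussianBlur(im,(0,0),2).astype(int)
    m=((f.sum(2)>500)).astype(np.uint8); m=cv2.morphologyEx(m,cv2.MORPH_OPEN,np.ones((7,7)))
    cs=cv2.findContours(m,cv2.RETR_EXTERNAL,cv2.CHAIN_APPROX_NONE)[0]; c=max(cs,key=cv2.contourArea)
    h=cv2.convexHull(c); e=cv2.fitEllipse(h); ctr=w(e[0]); print("dial",l,ctr,np.array(e[1])*.5)
    im,w=rect(p,*ctr,.04,.1); cv2.imwrite(f"pics/dial_{l}.png",im[:,:,::-1])
    ctr0=np.array([.2,.2])
    g=cv2.GaussianBlur(im,(0,0),1.5).max(2).astype(float); pol=cv2.warpPolar(g,(200,720),(199.5,199.5),200,cv2.WARP_POLAR_LINEAR)
    # rim 77-88mm darkness ; needle 55-70mm
    def dirs(r0,r1):
        d=pol[:,int(r0*2):int(r1*2)].mean(1); d=np.median(d)-d; idx=np.argsort(d)[::-1][:1]
        return [(i*.5,d[i]) for i in range(720) if d[i]==d[max(0,i-25):i+26].max() and d[i]>12]
    # polar angle phi: col=cos, row=sin -> world: x=-row,y=-col
    cv=lambda L:[(round(np.degrees(np.arctan2(-np.cos(np.radians(a)),-np.sin(np.radians(a)))),1),round(v)) for a,v in L]
    print(" rim",cv(dirs(76,84)),"needle",cv(dirs(42,62)))
    for nm in("wash_tray","coarse_grip","fine_grip"):
        q=place_of(nm,p); print(nm,[at_z(p,q[0]["point"],z) for z in({"wash_tray":0,"coarse_grip":.068,"fine_grip":.097}[nm],)])
    im,w=rect(p,.45,-.03,.022,.15); f=cv2.GaussianBlur(im,(0,0),2).astype(int)
    m=((f[...,0]-f[...,2]<12)).astype(np.uint8); m=cv2.morphologyEx(m,cv2.MORPH_OPEN,np.ones((25,25)))
    cs=cv2.findContours(m,cv2.RETR_EXTERNAL,cv2.CHAIN_APPROX_NONE)[0]; c=max(cs,key=cv2.contourArea); r=cv2.minAreaRect(c)
    b=w(cv2.boxPoints(r)); print("tray",l,w(r[0]),np.array(r[1])*.5,[np.degrees(np.arctan2(*(b[i+1]-b[i])[::-1])) for i in (0,1)])
a=np.hstack([cv2.imread("pics/dial_T.png"),cv2.imread("pics/dial_S.png")]);cv2.imwrite("pics/dials.png",a)
E
```

```text
A T [0.6078 0.3436] [87.4916 87.4705] 41.231478229890435
A S [0.6051 0.3547] [ 85.0396 112.8519] 40.84036484612726
B T [0.4535 0.3291] [86.9064 86.7147] 34.41267543986649
B S [0.4601 0.3309] [86.4306 88.7507] 35.385427464118536
C T [0.4431 0.1804] [86.6122 86.8268] 37.443660192806135
C S [0.4494 0.183 ] [86.511  88.3262] 37.23483957673961
N2 T [0.6498 0.1491] [84.451  85.1777] 86.26860117783224
N2 S [0.6532 0.152 ] [82.4914 83.5009] 86.505359915996
N0 T [ 0.6377 -0.0605] [84.8589 84.6285] 86.69813613537937
N0 S [ 0.6403 -0.057 ] [82.7227 82.906 ] 86.49646811355777
stage T [0.6436 0.0442] [334.0125 126.8064] [np.float64(-3.2397040625236535), np.float64(-93.23970394482757)]
dial T [ 0.5268 -0.3322] [177.1434 179.5163]
 rim [(np.float64(96.0), 161), (np.float64(10.5), 145)] needle [(np.float64(-169.5), 12), (np.float64(112.0), 57)]
wash_tray [array([ 0.4513, -0.0282,  0.    ])]
coarse_grip [array([ 0.5224, -0.3406,  0.068 ])]
fine_grip [array([0.6348, 0.1394, 0.097 ])]
tray T [ 0.4462 -0.0263] [240.6124 141.9337] [np.float64(-2.266460798862887), np.float64(-92.26646086505026)]
stage S [0.6486 0.0476] [330.468 124.972] [np.float64(-3.4546020820205934), np.float64(-93.45460938863904)]
dial S [ 0.5597 -0.2589] [21.382  65.0714]
 rim [(np.float64(-103.0), 144), (np.float64(-137.5), 136), (np.float64(-161.0), 56), (np.float64(-21.0), 75), (np.float64(-67.0), 63), (np.float64(-67.5), 63), (np.float64(-89.5), 63)] needle [(np.float64(-114.0), 72), (np.float64(-169.0), 37), (np.float64(-11.0), 38), (np.float64(-11.5), 38), (np.float64(-59.5), 19), (np.float64(-89.5), 15)]
wash_tray [array([ 0.4579, -0.0294,  0.    ])]
coarse_grip [array([ 0.5334, -0.3304,  0.068 ])]
fine_grip [array([ 0.5346, -0.3363,  0.097 ])]
tray S [ 0.4573 -0.023 ] [237.0886 151.9258] [np.float64(-2.402606252488679), np.float64(-92.40260874759282)]
```

View pics/dials.png

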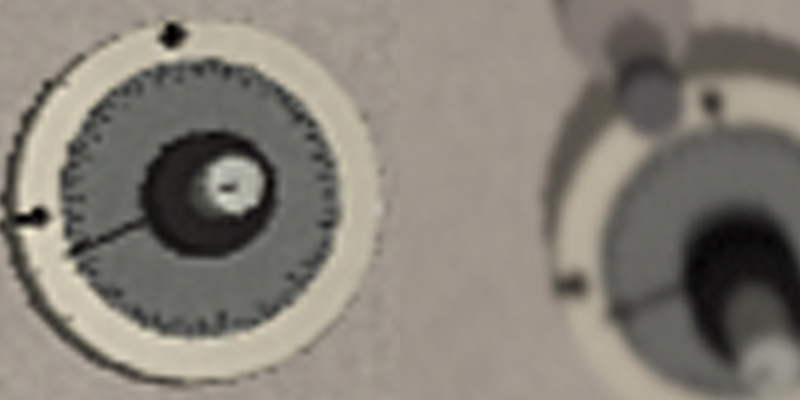

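Confirmed: the dot is at about 10° and the arrow at about 96° from world +x. The needle is at about 112°, so parking takes a clockwise turn of about 101°.

```bash
cat >> h.py <<'E'
def pose():
    s=get_state(); M=rot(s["ee_rot"]); return s,np.array(s["position"]),np.degrees(np.arctan2(M[1,0],M[0,0])),M
def go(x,y,z,psi=None):
    s,p,ps,M=pose(); d=M.T@(np.array([x,y,z])-p)*1000
    t=0 if psi is None else -((psi-ps+180)%360-180)
    q1=np.degrees(np.arctan2(y,x)); pe=ps if psi is None else psi
    print("d",np.round(d,1),"turn",round(t,1),"| at",np.round(p,4),"psi",round(ps,1),"q6",round(np.degrees(s["qpos"][5]),1),"q6end~",round((q1+90-pe+180)%360-180,1),"w",round(s["width"]*1000,1),"F",np.round(s["contact_force"],1),"t",s["clock"])
E
python3 -c "
from h import *
go(.529,-.331,.2);go(.529,-.331,.066)"
```

```text
d [331.4 -46.3  48.3] turn 0 | at [ 0.251  -0.5174  0.2483] psi 25.9 q6 -6.9 q6end~ 32.1 w 85.4 F [-0.3 -0.2  0.2] t 2.3
d [331.4 -46.3 182.3] turn 0 | at [ 0.251  -0.5174  0.2483] psi 25.9 q6 -6.9 q6end~ 32.1 w 85.4 F [-0.3 -0.2  0.2] t 2.3
```

Request:
apply_moves(
  deltas=[85, 331, -46, 0, 0, 85, 331, -46, 0, 0, 85, 331, -46, 0, 0, 85, 331, -46, 0, 0, 85, 331, -46, 0, 0, 85, 331, -46, 0, 0, 85, 331, -46, 0, 0, 85, 331, -46, 0, 0, 85, 331, -46, 0, 0, 85, 331, -46, 40, 0, 85, 331, -46, 70, 0, 85, 331, -46, 70, 0],
  squeeze=25,
)

```text
clock: 3.3
position: [0.5256, -0.3285, 0.172]
ee_rot: [-0.005, 0.974, 0.224, -0.004]
contact_force: [-1.3, 1.5, -1.3]
width: 0.0849
gripper_force: 0.0
```

```bash
python3 -c "
from h import *
go(.529,-.331,.066)
T=get_image('top');S=get_image('scene')
a=np.hstack([cv2.resize(T['frame'][130:230,380:500],(400,333)),cv2.resize(S['frame'][150:250,120:240],(400,333))]);cv2.imwrite('pics/g1.png',a[:,:,::-1])"
```

```text
d [  2.6   5.  106. ] turn 0 | at [ 0.5256 -0.3285  0.172 ] psi 25.9 q6 25.6 q6end~ 32.0 w 84.9 F [-1.3  1.5 -1.3] t 3.3
```

View pics/g1.png

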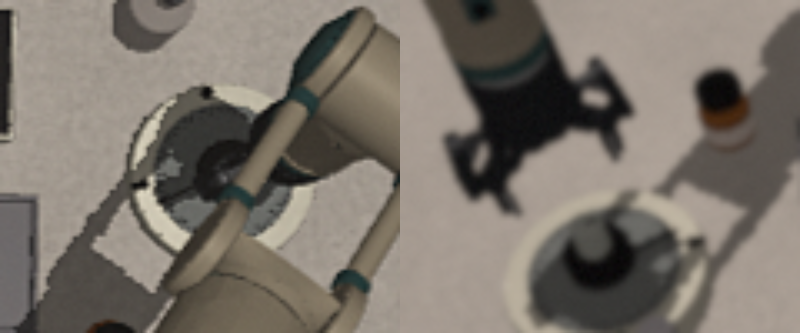

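The gripper stands above the dial with nothing in its way. I'll descend and close.

Request:
apply_moves(
  deltas=[85, 0, 0, 40, 0, 85, 0, 0, 80, 0, 85, 0, 0, 100, 0, 85, 0, 0, 112, 0, 85, 0, 0, 112, 0, 85, 0, 0, 112, 0],
)

```text
clock: 3.9
position: [0.5298, -0.3328, 0.0681]
ee_rot: [0.001, 0.975, 0.224, 0.001]
contact_force: [0.3, 0.7, 0.0]
width: 0.0851
gripper_force: 0.0
```

Request:
apply_moves(
  deltas=[55, 0, 0, 0, 0, 55, 0, 0, 0, 0, 55, 0, 0, 0, 0, 55, 0, 0, 0, 0, 55, 0, 0, 0, 0, 55, 0, 0, 0, 0],
  squeeze=25,
)

```text
clock: 4.4
position: [0.5281, -0.3293, 0.0688]
ee_rot: [-0.002, 0.975, 0.224, 0.0]
contact_force: [-2.8, 5.5, 8.7]
width: 0.0588
gripper_force: 25.6
```

```bash
python3 -c "
from h import *
go(.529,-.331,.066);s=pose();print(s[0]['gripper_force'],s[0]['moment'],s[3].T@s[0]['contact_force'])"
```

```text
d [0.1 2.  2.8] turn 0 | at [ 0.5281 -0.3293  0.0688] psi 25.8 q6 25.7 q6end~ 32.1 w 58.8 F [-2.8  5.5  8.7] t 4.4
25.576921105384827 [ 1.0594234   0.5520717  -0.13399159] [-0.08858327 -6.17382311 -8.71690143]
```

Request:
apply_moves(
  deltas=[50, 0, -3, 0, 0, 50, 0, -3, 0, 5, 50, 0, -3, 0, 11, 50, 0, -3, 0, 17, 50, 0, -3, 0, 23, 50, 0, -3, 0, 29, 50, 0, -3, 0, 35, 50, 0, -3, 0, 41, 50, 0, -3, 0, 47, 50, 0, -3, 0, 52, 50, 0, -3, 0, 52, 50, 0, -3, 0, 52],
  squeeze=40,
)

```text
clock: 5.4
position: [0.5281, -0.3292, 0.069]
ee_rot: [0.001, 0.974, -0.226, 0.001]
contact_force: [-1.6, 0.8, 5.5]
width: 0.0585
gripper_force: 42.8
```

```bash
python3 -c "
from h import *
go(.529,-.331,.066);s=pose();print(s[0]['gripper_force'],s[0]['moment'],s[3].T@s[0]['contact_force'])
T=get_image('top');S=get_image('scene')
a=np.hstack([cv2.resize(T['frame'][150:214,414:478],(400,400)),cv2.resize(S['frame'][190:254,150:214],(400,400))]);cv2.imwrite('pics/g2.png',a[:,:,::-1])"
```

```text
d [1.6 1.2 3. ] turn 0 | at [ 0.5281 -0.3292  0.069 ] psi -26.2 q6 77.8 q6end~ 84.1 w 58.5 F [-1.6  0.8  5.5] t 5.4
42.80362844467163 [ 0.51115881  0.13124039 -0.10581067] [-1.78230113 -0.03983978 -5.47469414]
```

View pics/g2.png

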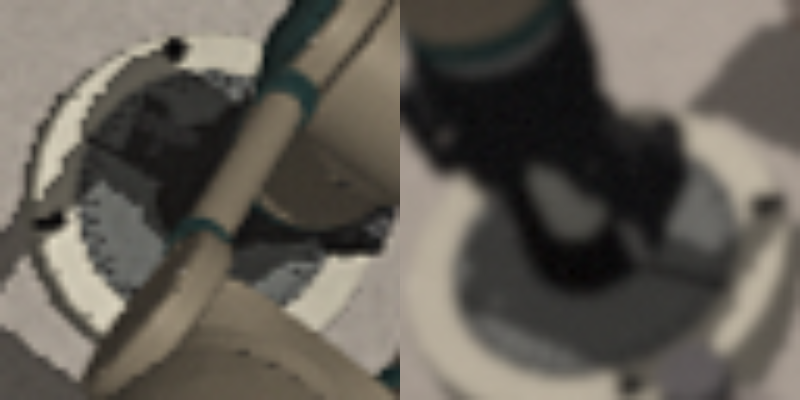

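Needle is turning with the grip: it is now at about 60° (crop 110,145 in the top half). The gripper is centred on the axis, with side forces near zero. I'll turn the remaining 49°, release and rise.

Request:
apply_moves(
  deltas=[50, 0, 0, 0, 6, 50, 0, 0, 0, 12, 50, 0, 0, 0, 18, 50, 0, 0, 0, 24, 50, 0, 0, 0, 30, 50, 0, 0, 0, 36, 50, 0, 0, 0, 42, 50, 0, 0, 0, 48, 50, 0, 0, 0, 49, 50, 0, 0, 0, 49, 50, 0, 0, 0, 49],
)

```text
clock: 6.42
position: [0.528, -0.3294, 0.069]
ee_rot: [0.0, 0.793, -0.61, 0.002]
contact_force: [-1.5, 0.6, 5.6]
width: 0.0586
gripper_force: 42.8
```

Request:
apply_moves(
  deltas=[60, 0, 0, 0, 0, 70, 0, 0, 0, 0, 85, 0, 0, 0, 0, 85, 0, 0, 0, 0, 85, 0, 0, 0, 0, 85, 0, 0, -40, 0, 85, 0, 0, -80, 0, 85, 0, 0, -115, 0, 85, 0, 0, -115, 0, 85, 0, 0, -115, 0],
)

```text
clock: 7.25
position: [0.5288, -0.3297, 0.1841]
ee_rot: [0.0, 0.793, -0.609, 0.003]
contact_force: [-0.2, -0.3, -0.8]
width: 0.0849
gripper_force: 0.0
```

```bash
python3 -c "
from h import *
go(.644,-.058,.18,90)
go(.644,-.058,.18,-90)
go(.644,-.058,.18,0)"
```

```text
d [-233.  -181.2    3.6] turn -165.1 | at [ 0.5288 -0.3297  0.1841] psi -75.1 q6 126.8 q6end~ -5.1 w 84.9 F [-0.2 -0.3 -0.8] t 7.25
d [-233.  -181.2    3.6] turn 14.9 | at [ 0.5288 -0.3297  0.1841] psi -75.1 q6 126.8 q6end~ 174.9 w 84.9 F [-0.2 -0.3 -0.8] t 7.25
d [-233.  -181.2    3.6] turn -75.1 | at [ 0.5288 -0.3297  0.1841] psi -75.1 q6 126.8 q6end~ 84.9 w 84.9 F [-0.2 -0.3 -0.8] t 7.25
```

Request:
apply_moves(
  deltas=[85, -20, -15, -10, -6, 85, -50, -38, -15, -13, 85, -85, -65, -15, -20, 85, -115, -88, -15, -27, 85, -145, -110, -15, -34, 85, -175, -133, -15, -41, 85, -205, -156, -15, -48, 85, -225, -171, -15, -55, 85, -234, -178, -15, -62, 85, -234, -178, -15, -69, 85, -234, -178, -15, -75, 85, -234, -178, -15, -75],
)

```text
clock: 8.25
position: [0.6384, -0.056, 0.194]
ee_rot: [-0.0, 1.0, 0.0, -0.002]
contact_force: [-0.2, 0.0, -0.8]
width: 0.0848
gripper_force: 0.0
```

```bash
python3 - <<'E'
from h import *
np.set_printoptions(precision=4,suppress=True)
T=get_image("top");S=get_image("scene")
a=np.hstack([cv2.resize(T['frame'][150:214,414:478],(400,400)),cv2.resize(S['frame'][200:264,150:214],(400,400))]);cv2.imwrite('pics/g3.png',a[:,:,::-1])
go(.640,-.058,.085,0)
for n,x,y in(("A",.608,.345),("B",.455,.323),("C",.442,.174)): print(n,*plate(T,x,y,.008))
E
```

```text
d [  1.7   1.4 109.7] turn -0.3 | at [ 0.6386 -0.0567  0.1947] psi -0.3 q6 79.0 q6end~ 84.8 w 84.9 F [-0.8  0.4 -0.1] t 8.35
A [0.608  0.3434] [87.5331 87.4809] 40.76360148150166
B [0.4536 0.3292] [87.3065 86.7528] 34.4722199560518
C [0.4433 0.1799] [86.518  86.9143] 37.56859018891665
```

View pics/g3.png

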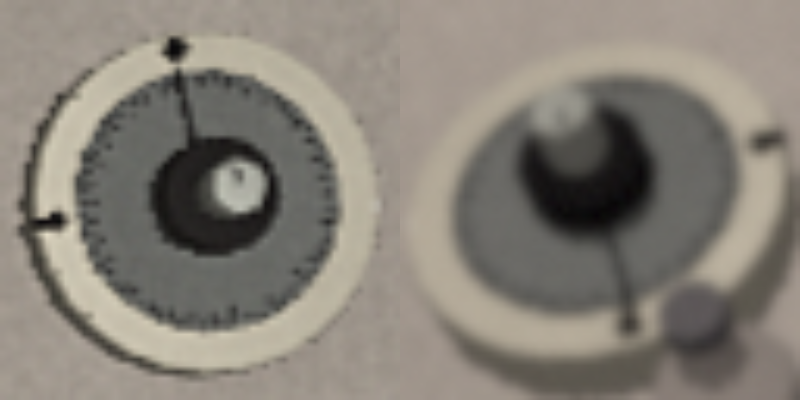

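The needle lies exactly on the dot in both views: (178,70) under the dot at (175,48), and (630,300) above the dot at (627,322). Next is the spent chamber at place 0.

Request:
apply_moves(
  deltas=[85, 0, 0, 35, 0, 85, 0, 0, 75, 0, 85, 0, 0, 95, 0, 85, 0, 0, 107, 0, 85, 0, 0, 107, 0, 85, 0, 0, 107, 0],
)

```text
clock: 8.85
position: [0.6387, -0.0572, 0.0883]
ee_rot: [-0.0, 1.0, -0.002, -0.001]
contact_force: [1.0, -0.2, 0.7]
width: 0.085
gripper_force: 0.0
```

Request:
apply_moves(
  deltas=[60, 0, 0, 0, 0, 45, 0, 0, 0, 0, 30, 0, 0, 0, 0, 30, 0, 0, 0, 0, 30, 0, 0, 0, 0, 30, 0, 0, 0, 0, 30, 0, 0, 0, 0],
  squeeze=20,
)

```text
clock: 9.43
position: [0.6401, -0.0572, 0.0907]
ee_rot: [0.0, 1.0, -0.001, 0.001]
contact_force: [-0.0, -0.2, 5.4]
width: 0.0393
gripper_force: 20.5
```

```bash
python3 -c "
from h import *
go(.640,-.058,.085,0);s=pose();print(s[3].T@s[0]['contact_force'],s[0]['gripper_force'])"
```

```text
d [-0.1  0.8  5.7] turn -0.1 | at [ 0.6401 -0.0572  0.0907] psi -0.1 q6 78.8 q6end~ 84.8 w 39.3 F [-0.  -0.2  5.4] t 9.4333
[ 1.56301299e-04  1.70530315e-01 -5.44924198e+00] 20.49126237630844
```

Request:
apply_moves(
  deltas=[30, 0, 0, 0, 0, 30, 0, 0, 0, 0, 30, 0, 0, -20, 0, 30, 0, 0, -40, 0, 30, 0, 0, -65, 0, 30, -30, 4, -65, 0, 30, -70, 9, -65, 0, 30, -110, 14, -65, 0, 30, -150, 19, -65, -1, 30, -180, 22, -65, -1, 30, -194, 24, -65, -1, 30, -194, 24, -65, -1],
  squeeze=70,
)

```text
clock: 10.43
position: [0.4404, -0.0797, 0.1536]
ee_rot: [-0.001, 1.0, 0.007, -0.002]
contact_force: [-0.5, 0.1, -2.6]
width: 0.0381
gripper_force: 71.1
```

Request:
apply_moves(
  deltas=[30, 0, 0, 0, 0, 30, 0, 0, 35, 0, 30, 0, 0, 70, 0, 30, 0, 0, 88, 0, 30, 0, 0, 93, 0, 30, 0, 0, 97, 0, 30, 0, 0, 99, 0, 30, 0, 0, 99, 0],
)

```text
clock: 11.1
position: [0.4468, -0.0808, 0.0559]
ee_rot: [0.0, 1.0, 0.008, 0.001]
contact_force: [-0.3, 0.6, -1.6]
width: 0.0384
gripper_force: 71.2
```

```bash
python3 -c "
from h import *
go(.446,-.081,.05);s=pose();print(s[3].T@s[0]['contact_force'],s[0]['gripper_force'])
T=get_image('top');S=get_image('scene')
a=np.hstack([cv2.resize(T['frame'][140:240,270:400],(400,308)),cv2.resize(S['frame'][150:250,210:340],(400,308))]);cv2.imwrite('pics/g4.png',a[:,:,::-1])"
```

```text
d [-0.8  0.2  5.9] turn 0 | at [ 0.4468 -0.0808  0.0559] psi 0.9 q6 70.1 q6end~ 78.8 w 38.4 F [-0.3  0.6 -1.6] t 11.1
[-0.33823705 -0.57938379  1.5764025 ] 71.19873404502869
```

View pics/g4.png

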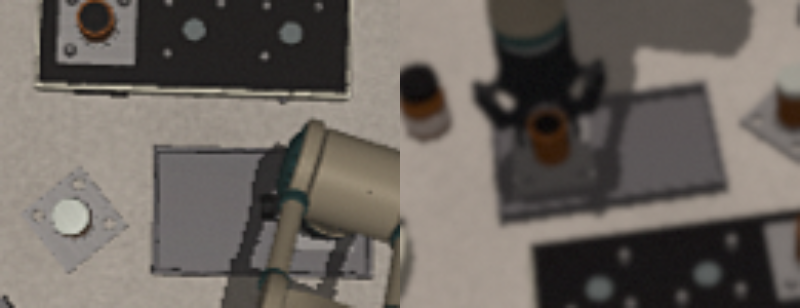

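The chamber hangs inside the tray's right half, clear of the walls (scene 548,140). I'll lower it, release, and go to the other spent chamber.

Request:
apply_moves(
  deltas=[30, 0, 0, 3, 0, 30, 0, 0, 6, 0, 30, 0, 0, 7, 0, 30, 0, 0, 7, 0],
  squeeze=40,
)

```text
clock: 11.53
position: [0.4463, -0.0808, 0.0508]
ee_rot: [0.001, 1.0, 0.008, 0.001]
contact_force: [-3.8, 2.3, 19.0]
width: 0.0387
gripper_force: 73.8
```

Request:
apply_moves(
  deltas=[50, 0, 0, 0, 0, 60, 0, 0, 0, 0, 80, 0, 0, 0, 0, 80, 0, 0, 0, 0, 80, 0, 0, -30, 0, 80, 0, 0, -70, 0, 80, 0, 0, -105, 0, 80, 15, -20, -140, 0, 80, 45, -55, -150, 0, 80, 70, -85, -150, 0, 80, 95, -110, -150, 0, 80, 120, -135, -150, 0],
)

```text
clock: 12.53
position: [0.5645, 0.0583, 0.1987]
ee_rot: [-0.0, 1.0, 0.008, 0.001]
contact_force: [0.3, -0.2, 0.4]
width: 0.0799
gripper_force: 0.0
```

Request:
apply_moves(
  deltas=[85, 30, -33, 0, 0, 85, 60, -65, 0, 0, 85, 89, -94, 0, 0, 85, 89, -94, 0, 0, 85, 89, -94, 0, 0, 85, 89, -94, 0, 0],
)

```text
clock: 13.03
position: [0.6499, 0.1515, 0.1971]
ee_rot: [0.001, 1.0, 0.008, -0.001]
contact_force: [0.4, 0.1, -0.2]
width: 0.0851
gripper_force: 0.0
```

```bash
python3 -c "
from h import *
np.set_printoptions(precision=4,suppress=True)
go(.651,.1515,.087)
T=get_image('top')
print(plate(T,.446,-.081,.013,.055))
for n,x,y in(('A',.608,.345),('B',.455,.323),('C',.442,.174)): print(n,*plate(T,x,y,.008))
"
```

```text
d [  1.4  -0.1 110.1] turn 0 | at [0.6499 0.1515 0.1971] psi 0.9 q6 96.3 q6end~ 102.2 w 85.1 F [ 0.4  0.1 -0.2] t 13.0333
(array([ 0.446, -0.081]), array([109.5, 109.5]), np.float64(0.0))
A [0.608  0.3433] [87.839  86.7081] 40.47522848477941
B [0.4533 0.3293] [87.2309 86.9291] 34.75591141528652
C [0.4423 0.2256] [40.8218 23.8708] 1.6135366769647845
```

Request:
apply_moves(
  deltas=[85, 1, 0, 35, 0, 85, 1, 0, 75, 0, 85, 1, 0, 98, 0, 85, 1, 0, 109, 0, 85, 1, 0, 109, 0, 85, 1, 0, 109, 0],
)

```text
clock: 13.58
position: [0.6518, 0.1508, 0.0902]
ee_rot: [0.0, 1.0, 0.007, 0.0]
contact_force: [0.0, -0.1, 0.5]
width: 0.0849
gripper_force: 0.0
```

Request:
apply_moves(
  deltas=[60, 0, 0, 0, 0, 45, 0, 0, 0, 0, 30, 0, 0, 0, 0, 30, 0, 0, 0, 0, 30, 0, 0, 0, 0, 30, 0, 0, 0, 0, 30, 0, 0, 0, 0],
  squeeze=20,
)

```text
clock: 14.17
position: [0.6525, 0.1517, 0.0908]
ee_rot: [0.0, 1.0, 0.008, 0.001]
contact_force: [-0.0, -1.1, 6.4]
width: 0.0394
gripper_force: 20.3
```

```bash
python3 -c "
from h import *
go(.651,.1515,.085,0);s=pose();print(s[3].T@s[0]['contact_force'],s[0]['gripper_force'])
go(.450,.033,.15)"
```

```text
d [-1.5  0.1  5.8] turn 0.9 | at [0.6525 0.1517 0.0908] psi 0.9 q6 96.3 q6end~ 103.1 w 39.4 F [-0.  -1.1  6.4] t 14.1667
[-0.01949636  1.11024184 -6.39456883] 20.320656895637512
d [-204.2  115.5  -59.6] turn 0 | at [0.6525 0.1517 0.0908] psi 0.9 q6 96.3 q6end~ 93.3 w 39.4 F [-0.  -1.1  6.4] t 14.1667
```

Request:
apply_moves(
  deltas=[30, 0, 0, 0, 0, 30, 0, 0, 0, 0, 30, 0, 0, -20, 0, 30, 0, 0, -40, 0, 30, 0, 0, -65, 0, 30, -30, 15, -65, 0, 30, -70, 40, -65, 0, 30, -110, 63, -65, 0, 30, -150, 85, -65, -1, 30, -180, 102, -65, -1, 30, -204, 116, -65, -1, 30, -204, 116, -65, -1],
  squeeze=70,
)

```text
clock: 15.17
position: [0.4404, 0.031, 0.1528]
ee_rot: [0.0, 1.0, 0.016, -0.006]
contact_force: [-1.0, -0.4, -3.5]
width: 0.0383
gripper_force: 71.5
```

Request:
apply_moves(
  deltas=[30, 0, 0, 0, 0, 30, 0, 0, 0, 0, 30, 0, 0, 35, 0, 30, 0, 0, 70, 0, 30, 0, 0, 88, 0, 30, 0, 0, 95, 0, 30, 0, 0, 100, 0, 30, 0, 0, 103, 0, 30, 0, 0, 105, 0, 30, 0, 0, 105, 0],
)

```text
clock: 16.0
position: [0.4511, 0.0328, 0.0511]
ee_rot: [0.0, 1.0, 0.017, 0.001]
contact_force: [-1.6, 0.3, 1.9]
width: 0.0384
gripper_force: 72.5
```

```bash
python3 -c "
from h import *
go(.450,.033,.15)"
```

```text
d [ -0.8  -0.2 -98.9] turn 0 | at [0.4511 0.0328 0.0511] psi 1.9 q6 83.4 q6end~ 92.3 w 38.4 F [-1.6  0.3  1.9] t 16.0
```

Request:
apply_moves(
  deltas=[50, 0, 0, 0, 0, 60, 0, 0, 0, 0, 80, 0, 0, 0, 0, 80, 0, 0, 0, 0, 80, 0, 0, -30, 0, 80, 0, 0, -70, 0, 80, 0, 0, -100, 0, 80, -1, -30, -110, 0, 80, -1, -70, -110, 0, 80, -1, -110, -110, 0, 80, -1, -140, -110, 0, 80, -1, -150, -110, 0],
)

```text
clock: 17.0
position: [0.4436, 0.186, 0.1597]
ee_rot: [-0.001, 1.0, 0.018, 0.001]
contact_force: [0.3, -1.0, -0.3]
width: 0.0798
gripper_force: 0.0
```

```bash
python3 -c "
from h import *
np.set_printoptions(precision=4,suppress=True)
T=get_image('top');S=get_image('scene')
go(.4445,.1828,.037)
for n,x,y in(('A',.608,.345),('B',.455,.323),('C',.442,.174)): print(n,*plate(T,x,y,.008))
for n,x,y in(('A',.608,.345),('B',.455,.323),('C',.442,.174)): print(n,*plate(S,x,y,.008))
for p in(T,S): print([(np.round(at_z(p,q['point'],0)[:2],4),round(q['score'],2)) for q in place_of('fresh0',p)], [(np.round(at_z(p,q['point'],.005)[:2],4),round(q['score'],2)) for q in place_of('spent0',p)])
a=np.hstack([cv2.resize(T['frame'][140:240,230:400],(400,235)),cv2.resize(S['frame'][140:240,240:410],(400,235))]);cv2.imwrite('pics/g5.png',a[:,:,::-1])"
```

```text
d [  0.9   0.9 122.3] turn 0 | at [0.4436 0.1837 0.1593] psi 2.1 q6 102.1 q6end~ 110.3 w 80.2 F [-1.3 -0.2 -0.4] t 17.1
A [0.6079 0.3435] [87.5341 87.2048] 41.18592870237672
B [0.4529 0.3299] [86.9005 85.5913] 34.33021678403653
C [0.4051 0.178 ] [34.3931 56.5671] 15.306132148192063
A [0.6058 0.3542] [ 84.1914 111.3796] 40.855370903555944
B [0.4597 0.3308] [86.0363 88.3079] 35.13419020817258
C [0.4265 0.1574] [18.7705 44.5959] 36.38436344500478
[(array([0.4525, 0.3271]), 0.72), (array([0.5996, 0.5392]), 0.72), (array([0.4364, 0.1833]), 0.64), (array([0.6034, 0.3474]), 0.6), (array([ 0.6447, -0.0606]), 0.22)] [(array([ 0.4478, -0.0825]), 0.75), (array([0.4463, 0.0166]), 0.75)]
[(array([0.6149, 0.5415]), 0.92), (array([0.6116, 0.3447]), 0.9), (array([0.4484, 0.344 ]), 0.82), (array([0.44  , 0.1946]), 0.79), (array([ 0.4474, -0.0234]), 0.63)] [(array([ 0.4427, -0.075 ]), 0.89), (array([0.4425, 0.0428]), 0.81)]
```

View pics/g5.png

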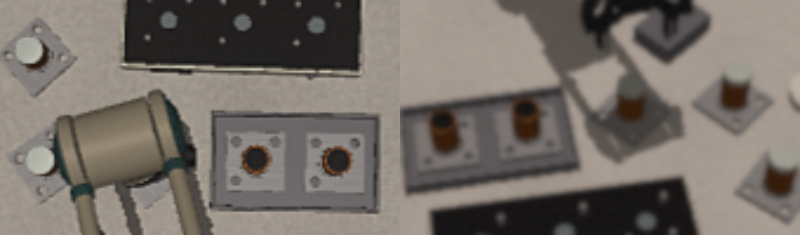

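Both spent chambers stand upright and side by side in the tray. C is under the gripper, so I'll descend and centre it with two closings 90° apart.

Request:
apply_moves(
  deltas=[85, 1, 1, 35, 0, 85, 1, 1, 75, 0, 85, 1, 1, 105, 0, 85, 1, 1, 120, 0, 85, 1, 1, 120, 0, 85, 1, 1, 120, 0, 60, 1, 1, 120, 0, 45, 1, 1, 120, 0, 30, 1, 1, 120, 0, 30, 1, 1, 120, 0, 30, 1, 1, 120, 0, 30, 1, 1, 120, 0],
  squeeze=20,
)

```text
clock: 18.3
position: [0.4456, 0.1819, 0.0406]
ee_rot: [-0.0, 1.0, 0.016, 0.001]
contact_force: [-0.8, -0.6, 7.5]
width: 0.0395
gripper_force: 19.8
```

Request:
apply_moves(
  deltas=[60, 0, 0, 0, 0, 75, 0, 0, 0, 0, 75, 0, 0, 0, -7, 75, 0, 0, 0, -14, 75, 0, 0, 0, -21, 75, 0, 0, 0, -28, 75, 0, 0, 0, -35, 75, 0, 0, 0, -42, 75, 0, 0, 0, -49, 75, 0, 0, 0, -56, 75, 0, 0, 0, -63, 75, 0, 0, 0, -70],
)

```text
clock: 19.3
position: [0.4444, 0.1815, 0.0391]
ee_rot: [-0.0, 0.808, 0.59, -0.0]
contact_force: [0.3, -0.3, 0.0]
width: 0.0749
gripper_force: 0.0
```

Request:
apply_moves(
  deltas=[75, 0, 0, 0, -7, 75, 0, 0, 0, -14, 75, 0, 0, 0, -20, 75, 0, 0, 0, -20, 60, 0, 0, 0, -20, 45, 0, 0, 0, -20, 30, 0, 0, 0, -20, 30, 0, 0, 0, -20, 30, 0, 0, 0, -20, 30, 0, 0, 0, -20, 30, 0, 0, 0, -20],
)

```text
clock: 20.22
position: [0.4445, 0.1815, 0.0393]
ee_rot: [-0.0, 0.696, 0.718, -0.0]
contact_force: [-0.6, -0.4, 1.2]
width: 0.0394
gripper_force: 20.3
```

```bash
python3 -c "
from h import *
np.set_printoptions(precision=4,suppress=True)
go(.4445,.1828,.037);s=pose();print(s[3].T@s[0]['contact_force'],s[0]['gripper_force'])
T=get_image('top');S=get_image('scene')
a=np.hstack([cv2.resize(T['frame'][170:240,250:320],(400,400)),cv2.resize(S['frame'][155:225,300:370],(400,400))]);cv2.imwrite('pics/g6.png',a[:,:,::-1])"
```

```text
d [1.3 0.  2.3] turn 0 | at [0.4445 0.1815 0.0393] psi 91.9 q6 12.0 q6end~ 20.5 w 39.4 F [-0.6 -0.4  1.2] t 20.2167
[-0.3847 -0.5783 -1.1517] 20.27289479970932
```

View pics/g6.png

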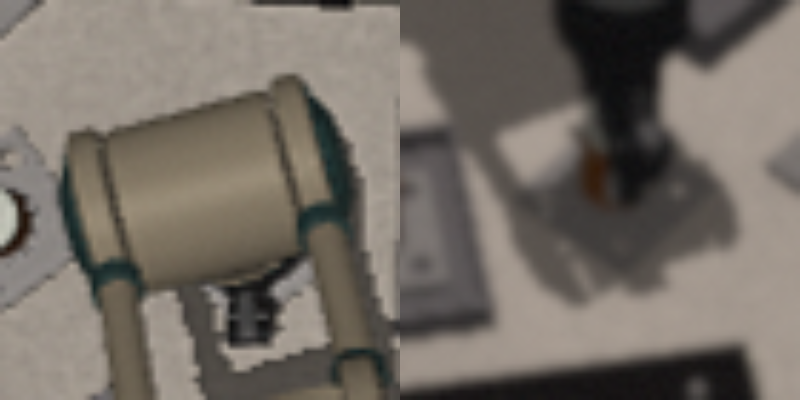

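Request:
apply_moves(
  deltas=[30, 0, 0, 0, 0, 30, 0, 0, 0, 0, 30, 0, 0, -35, 0, 30, 0, 0, -70, 0, 30, -15, 11, -95, -7, 30, -45, 34, -95, -14, 30, -75, 57, -95, -21, 30, -105, 80, -95, -28, 30, -135, 103, -95, -35, 30, -165, 126, -95, -42, 30, -195, 148, -95, -49.2, 30, -220, 168, -95, -49.2],
  squeeze=70,
)

```text
clock: 21.32
position: [0.6208, -0.0353, 0.1331]
ee_rot: [-0.0, 0.331, 0.943, -0.0]
contact_force: [-0.5, 0.5, -2.0]
width: 0.0385
gripper_force: 71.4
```

Request:
apply_moves(
  deltas=[30, -15, 11, 0, 0, 30, -25, 18.5, 0, 0, 30, -25, 18.5, 0, 0, 30, -25, 18.5, 0, 0, 30, -25, 18.5, 0, 0],
)

```text
clock: 21.73
position: [0.6493, -0.0337, 0.1332]
ee_rot: [-0.002, 0.333, 0.943, -0.0]
contact_force: [0.1, 0.7, -2.7]
width: 0.0386
gripper_force: 71.4
```

```bash
python3 -c "
from h import *
np.set_printoptions(precision=4,suppress=True)
go(.639,-.0576,.1);s=pose();print(s[3].T@s[0]['contact_force'],s[0]['gripper_force'])
S=get_image('scene');u=s[1][2]-.0393;print(u)
print(plate(S,.64,-.0576,u+.004),plate(S,.64,-.0576,u))
cv2.imwrite('pics/g7.png',cv2.resize(S['frame'][185:265,230:330],(600,480),interpolation=cv2.INTER_CUBIC)[:,:,::-1])"
```

```text
d [ -7.  -25.   33.2] turn 0 | at [ 0.6493 -0.0337  0.1332] psi 141.1 q6 -60.2 q6end~ -56.3 w 38.6 F [ 0.1  0.7 -2.7] t 21.7333
[0.3679 0.5661 2.6715] 71.41211986541748
0.09391939885902453Traceback (most recent call last):
  File "<string>", line 6, in <module>
    print(plate(S,.64,-.0576,u+.004),plate(S,.64,-.0576,u))
          ~~~~~^^^^^^^^^^^^^^^^^^^^^
  File "h.py", line 37, in plate
    c=max(cs,key=cv2.contourArea); r=cv2.minAreaRect(c)
ValueError: max() iterable argument is empty
```

Request:
apply_moves(
  deltas=[30, -7, -25, 0, 0, 30, -7, -25, 0, 0, 30, -7, -25, 0, 0, 30, -7, -25, 0, 0],
)

```text
clock: 22.12
position: [0.64, -0.0575, 0.1346]
ee_rot: [-0.0, 0.333, 0.943, 0.0]
contact_force: [-0.6, -0.0, -1.1]
width: 0.0388
gripper_force: 71.8
```

```bash
python3 -c "
from h import *
np.set_printoptions(precision=4,suppress=True)
go(.639,-.0576,.1);s=pose();print(s[3].T@s[0]['contact_force'],s[0]['gripper_force'])
S=get_image('scene');u=s[1][2]-.0393;print(u)
# plate top outline at nominal: predicted corners vs edges
im,w=rect(S,.639,-.0576,u+.008,.07,.35);cv2.imwrite('pics/g7.png',im[:,:,::-1])"
```

```text
d [ 0.7 -0.7 34.6] turn 0 | at [ 0.64   -0.0575  0.1346] psi 141.1 q6 -62.4 q6end~ -56.2 w 38.8 F [-0.6 -0.  -1.1] t 22.1167
[ 0.4192 -0.3994  1.1444] 71.77028059959412
0.0952676223259199
```

View pics/g7.png

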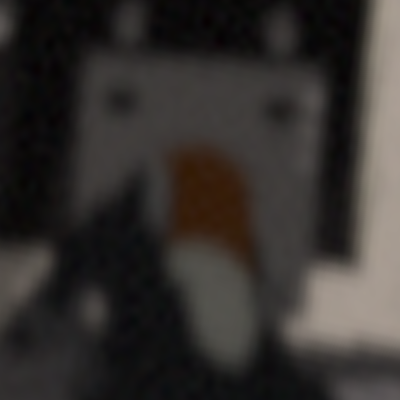

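Plate's far edge runs (85,52) to (325,67), so yaw is about -3.6°, which agrees with the stage. Lowering.

Request:
apply_moves(
  deltas=[30, 0.7, -0.7, 10, 0, 30, 0.7, -0.7, 20, 0, 30, 0.7, -0.7, 28, 0, 30, 0.7, -0.7, 31, 0, 30, 0.7, -0.7, 34, 0, 30, 0.7, -0.7, 37, 0, 30, 0.7, -0.7, 40, 0, 30, 0.7, -0.7, 43, 0, 30, 0.7, -0.7, 43, 0],
  squeeze=40,
)

```text
clock: 22.92
position: [0.6394, -0.0581, 0.0907]
ee_rot: [-0.0, 0.333, 0.943, -0.0]
contact_force: [0.5, 0.6, -2.5]
width: 0.039
gripper_force: 71.8
```

```bash
python3 -c "
from h import *
np.set_printoptions(precision=4,suppress=True)
go(.639,-.0576,.0843);s=pose();print(s[3].T@s[0]['contact_force'],s[0]['moment'])"
```

```text
d [0.6 0.2 6.4] turn 0 | at [ 0.6394 -0.0581  0.0907] psi 141.1 q6 -62.5 q6end~ -56.2 w 39.0 F [ 0.5  0.6 -2.5] t 22.9167
[0.016  0.7579 2.54  ] [-0.0367 -0.0281 -0.0386]
```

Request:
apply_moves(
  deltas=[30, 0, 0, 3, 0, 30, 0, 0, 6, 0, 30, 0, 0, 7, 0, 30, 0, 0, 7, 0, 50, 0, 0, 7, 0, 65, 0, 0, 7, 0, 75, 0, 0, 7, 0, 75, 0, 0, 7, 0, 75, 0, 0, -30, 0, 75, 0, 0, -65, 0, 75, 0, 0, -100, 0, 75, 0, 0, -100, 0],
)

```text
clock: 23.92
position: [0.6439, -0.0589, 0.1995]
ee_rot: [0.007, 0.333, 0.943, 0.001]
contact_force: [1.1, -0.0, 1.1]
width: 0.0746
gripper_force: 0.0
```

Request:
apply_moves(
  deltas=[75, 32, 16, -10, 0, 75, 68, 33, -10, 0, 75, 104, 50, -10, 0, 75, 140, 67, -10, 0, 75, 176, 85, -10, 0, 75, 212, 102, -10, 0, 75, 248, 119, -10, 0, 75, 284, 136, -10, 0, 75, 320, 153, -10, 0, 75, 356, 171, -10, 0, 75, 387, 186, -10, 0, 75, 387, 186, -10, 0],
)

```text
clock: 24.92
position: [0.4523, 0.3351, 0.2014]
ee_rot: [-0.001, 0.331, 0.944, 0.002]
contact_force: [1.0, -0.2, -0.4]
width: 0.0747
gripper_force: 0.0
```

```bash
python3 - <<'E'
from h import *
np.set_printoptions(precision=4,suppress=True)
T=get_image('top');S=get_image('scene')
go(.4547,.3302,.037)
for n,x,y,z in(('N0',.639,-.0576,.053),('A',.608,.345,.008),('B',.455,.323,.008)):
    for p in(T,S): print(n,*plate(p,x,y,z,.055 if n=='N0' else .075))
for p in(T,S): print([(np.round(at_z(p,q['point'],0)[:2],4),round(q['score'],2)) for q in place_of('fresh0',p)])
E
```

```text
d [ -0.3  -0.4 164.3] turn 0 | at [0.4547 0.3308 0.2013] psi 141.3 q6 -22.3 q6end~ -15.3 w 75.4 F [0.9 0.1 0.8] t 25.0167
N0 [ 0.6386 -0.0603] [84.6415 84.9265] 85.91438542035445
N0 [ 0.6331 -0.0562] [82.7523 99.1659] 86.00908580222074
A [0.6078 0.3435] [87.8526 86.7696] 40.94065787630818
A [0.6059 0.3544] [ 84.5857 111.3721] 40.70262075890506
B [0.4488 0.2838] [25.7195 16.9192] 29.475890959095224
B [0.454  0.2838] [21.5 17. ] 0.0
[(array([0.5957, 0.5351]), 0.86), (array([0.4567, 0.3322]), 0.78), (array([ 0.6471, -0.0761]), 0.75), (array([0.6092, 0.3416]), 0.63)]
[(array([0.6028, 0.5408]), 0.9), (array([0.6146, 0.344 ]), 0.87), (array([0.4506, 0.3458]), 0.85), (array([ 0.6078, -0.0443]), 0.83), (array([ 0.436 , -0.0779]), 0.32)]
```

Request:
apply_moves(
  deltas=[75, 0, 0, 40, 0, 75, 0, 0, 80, 0, 75, 0, 0, 120, 0, 75, 0, 0, 150, 0, 75, 0, 0, 161, 0, 75, 0, 0, 161, 0, 60, 0, 0, 161, 0, 45, 0, 0, 161, 0, 30, 0, 0, 161, 0, 30, 0, 0, 161, 0, 30, 0, 0, 161, 0, 30, 0, 0, 161, 0],
  squeeze=20,
)

```text
clock: 26.12
position: [0.4571, 0.3301, 0.042]
ee_rot: [0.002, 0.333, 0.943, 0.001]
contact_force: [1.3, -1.6, 7.1]
width: 0.0397
gripper_force: 21.0
```

Request:
apply_moves(
  deltas=[60, 0, 0, 0, 0, 75, 0, 0, 0, 0, 75, 0, 0, 0, 7, 75, 0, 0, 0, 14, 75, 0, 0, 0, 21, 75, 0, 0, 0, 28, 75, 0, 0, 0, 35, 75, 0, 0, 0, 42, 75, 0, 0, 0, 49, 75, 0, 0, 0, 56, 75, 0, 0, 0, 63, 75, 0, 0, 0, 70],
)

```text
clock: 27.12
position: [0.4546, 0.3296, 0.0399]
ee_rot: [-0.0, 0.815, 0.579, -0.001]
contact_force: [0.1, -0.8, -0.5]
width: 0.0751
gripper_force: 0.0
```

Request:
apply_moves(
  deltas=[75, 0, 0, 0, 7, 75, 0, 0, 0, 14, 75, 0, 0, 0, 20, 75, 0, 0, 0, 20, 60, 0, 0, 0, 20, 45, 0, 0, 0, 20, 30, 0, 0, 0, 20, 30, 0, 0, 0, 20, 30, 0, 0, 0, 20, 30, 0, 0, 0, 20, 30, 0, 0, 0, 20],
)

```text
clock: 28.03
position: [0.455, 0.3298, 0.0403]
ee_rot: [-0.0, 0.902, 0.431, -0.0]
contact_force: [-2.6, 1.0, 2.0]
width: 0.0397
gripper_force: 20.6
```

```bash
python3 - <<'E'
from h import *
np.set_printoptions(precision=4,suppress=True)
s=pose();print(s[0]['gripper_force'])
go(.645,.0472,.135,s[2]-37.8)
E
```

```text
20.61349242925644
d [-100.6  325.3  -94.9] turn 37.8 | at [0.455  0.3298 0.0403] psi 51.1 q6 67.7 q6end~ 80.9 w 39.7 F [-2.6  1.   2. ] t 28.0333
```

Request:
apply_moves(
  deltas=[30, 0, 0, 0, 0, 30, 0, 0, 0, 0, 30, 0, 0, -35, 0, 30, 0, 0, -70, 0, 30, -10, 32, -95, 6, 30, -22, 70, -95, 12, 30, -34, 108, -95, 18, 30, -46, 146, -95, 24, 30, -58, 185, -95, 30, 30, -70, 224, -95, 36, 30, -82, 263, -95, 37.8, 30, -93, 300, -95, 37.8],
  squeeze=70,
)

```text
clock: 29.03
position: [0.6311, 0.0662, 0.1345]
ee_rot: [0.001, 0.993, 0.115, -0.0]
contact_force: [0.9, 1.1, -1.3]
width: 0.0388
gripper_force: 71.2
```

Request:
apply_moves(
  deltas=[30, 9, 24, 0, 0, 30, 9, 24, 0, 0, 30, 9, 24, 0, 0, 30, 9, 24, 0, 0],
)

```text
clock: 29.37
position: [0.6438, 0.0475, 0.1343]
ee_rot: [-0.0, 0.993, 0.115, -0.001]
contact_force: [-0.5, -0.3, -1.9]
width: 0.0387
gripper_force: 71.4
```

```bash
python3 - <<'E'
from h import *
np.set_printoptions(precision=4,suppress=True)
go(.645,.0472,.1);s=pose();print(s[3].T@s[0]['contact_force'],s[0]['gripper_force'])
S=get_image('scene');u=s[1][2]-.0403;print(u)
im,w=rect(S,.645,.0472,u+.008,.07,.35)
T=get_image('top');im2,w=rect(T,.608,.345,.008,.07,.35)
cv2.imwrite('pics/g8.png',np.hstack([im,im2])[:,:,::-1]); print(plate(T,.608,.345,.008))
E
```

```text
d [ 1.2  0.6 34.3] turn 0 | at [0.6438 0.0475 0.1343] psi 13.3 q6 74.8 q6end~ 80.9 w 38.7 F [-0.5 -0.3 -1.9] t 29.3667
[-0.5845  0.1447  1.936 ] 71.3687789440155
0.09397706753117843
(array([0.6079, 0.3435]), array([87.6456, 87.1788]), np.float64(41.12874211896105))
```

View pics/g8.png

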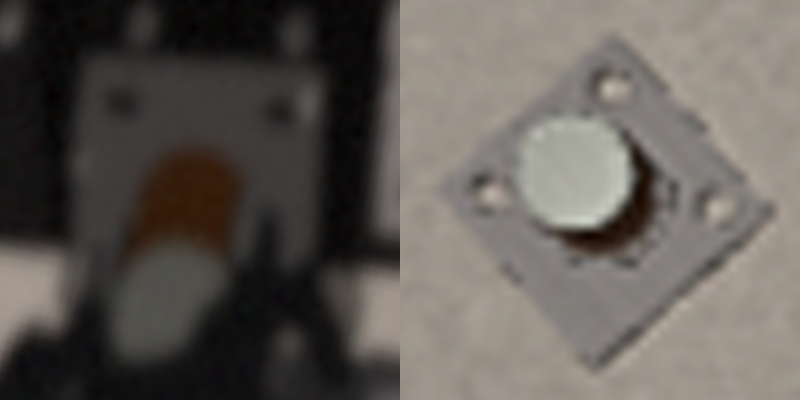

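The held plate's edge runs (85,55) to (325,68), yaw about -3.1°, aligned with the stage. Chamber A is untouched, with its missing corner at the bottom. I'll lower B.

Request:
apply_moves(
  deltas=[30, 1.2, 0.5, 10, 0, 30, 1.2, 0.5, 20, 0, 30, 1.2, 0.5, 28, 0, 30, 1.2, 0.5, 31, 0, 30, 1.2, 0.5, 34, 0, 30, 1.2, 0.5, 37, 0, 30, 1.2, 0.5, 40, 0, 30, 1.2, 0.5, 43, 0, 30, 1.2, 0.5, 43, 0],
  squeeze=40,
)

```text
clock: 30.22
position: [0.6455, 0.0474, 0.0917]
ee_rot: [-0.0, 0.993, 0.116, -0.001]
contact_force: [-0.4, 0.2, -2.0]
width: 0.0391
gripper_force: 71.4
```

```bash
python3 - <<'E'
from h import *
np.set_printoptions(precision=4,suppress=True)
go(.645,.0472,.085);s=pose();print(s[3].T@s[0]['contact_force'],s[0]['moment'])
go(.6093,.3450,.2)
E
```

```text
d [-0.5  0.1  6.7] turn 0 | at [0.6455 0.0474 0.0917] psi 13.3 q6 74.8 q6end~ 80.9 w 39.1 F [-0.4  0.2 -2. ] t 30.2167
[-0.306  -0.2958  2.0156] [-0.008   0.2063 -0.0482]
d [  33.  -298.  -108.3] turn 0 | at [0.6455 0.0474 0.0917] psi 13.3 q6 74.8 q6end~ 106.2 w 39.1 F [-0.4  0.2 -2. ] t 30.2167
```

Request:
apply_moves(
  deltas=[30, 0, 0, 3, 0, 30, 0, 0, 6, 0, 30, 0, 0, 7.5, 0, 30, 0, 0, 7.5, 0, 50, 0, 0, 7, 0, 65, 0, 0, 7, 0, 75, 0, 0, 7, 0, 75, 0, 0, 7, 0, 75, 0, 0, -30, 0, 75, 0, 0, -65, 0, 75, 0, 0, -100, 0, 75, 0, 0, -100, 0],
)

```text
clock: 31.22
position: [0.6506, 0.0473, 0.2005]
ee_rot: [0.001, 0.993, 0.116, 0.008]
contact_force: [0.9, -0.3, 1.0]
width: 0.0752
gripper_force: 0.0
```

Request:
apply_moves(
  deltas=[75, 3, -30, -8, 0, 75, 7, -68, -8, 0, 75, 11, -106, -8, 0, 75, 15, -144, -8, 0, 75, 20, -182, -8, 0, 75, 24, -220, -8, 0, 75, 28, -258, -8, 0, 75, 33, -298, -8, 0, 75, 33, -298, -8, 0, 75, 33, -298, -8, 0, 75, 33, -298, -8, 0],
)

```text
clock: 32.13
position: [0.6095, 0.3449, 0.1998]
ee_rot: [0.001, 0.993, 0.116, -0.0]
contact_force: [-0.4, 0.2, 0.4]
width: 0.0749
gripper_force: 0.0
```

```bash
python3 - <<'E'
from h import *
np.set_printoptions(precision=4,suppress=True)
T=get_image('top');S=get_image('scene')
go(.6093,.3450,.040)
for n,x,y,z in(('N0',.639,-.0576,.053),('N1',.645,.0472,.053),('A',.608,.345,.008)):
    for p in(T,S): print(n,*plate(p,x,y,z,.053 if n[0]=='N' else .075))
for p in(T,S): print([(np.round(at_z(p,q['point'],0)[:2],4),round(q['score'],2)) for q in place_of('fresh0',p)])
E
```

```text
d [ -0.3  -1.5 160.1] turn 0 | at [0.6099 0.3437 0.2001] psi 13.2 q6 100.5 q6end~ 106.3 w 74.7 F [-0.3 -0.   0.5] t 32.2333
N0 [ 0.6386 -0.0601] [84.8909 84.9621] 85.91438354077195
N0 [ 0.6338 -0.0564] [83.0798 97.8637] 86.09950784647592
N1 [0.6459 0.0455] [84.6681 84.4133] 86.34777641563686
N1 [0.6406 0.0489] [83.2795 99.4676] 86.98721417043107
A [0.5694 0.3484] [39.0174 21.7726] 6.519799471958606
A [0.5856 0.3249] [17.3831 83.14  ] 42.12162570847043
[(array([0.5941, 0.5413]), 0.84), (array([0.6497, 0.0499]), 0.8), (array([ 0.6385, -0.0758]), 0.74), (array([0.612 , 0.3453]), 0.72)]
[(array([0.6079, 0.5397]), 0.94), (array([ 0.6095, -0.0498]), 0.9), (array([0.6052, 0.3429]), 0.86), (array([0.6142, 0.0586]), 0.73)]
```

Request:
apply_moves(
  deltas=[75, 0, 0, 40, 0, 75, 0, 0, 80, 0, 75, 0, 0, 120, 0, 75, 0, 0, 150, 0, 75, 0, 0, 160, 0, 75, 0, 0, 160, 0, 60, 0, 0, 160, 0, 45, 0, 0, 160, 0, 30, 0, 0, 160, 0, 30, 0, 0, 160, 0, 30, 0, 0, 160, 0, 30, 0, 0, 160, 0],
  squeeze=20,
)

```text
clock: 33.33
position: [0.6115, 0.3459, 0.0434]
ee_rot: [-0.001, 0.993, 0.116, 0.003]
contact_force: [0.0, -0.7, 6.8]
width: 0.0393
gripper_force: 20.9
```

Request:
apply_moves(
  deltas=[60, 0, 0, 0, 0, 75, 0, 0, 0, 0, 75, 0, 0, 0, -7, 75, 0, 0, 0, -14, 75, 0, 0, 0, -21, 75, 0, 0, 0, -28, 75, 0, 0, 0, -35, 75, 0, 0, 0, -42, 75, 0, 0, 0, -49, 75, 0, 0, 0, -56, 75, 0, 0, 0, -63, 75, 0, 0, 0, -70],
)

```text
clock: 34.33
position: [0.6092, 0.3449, 0.04]
ee_rot: [-0.0, 0.745, 0.667, -0.0]
contact_force: [0.0, 0.5, 0.2]
width: 0.0748
gripper_force: 0.0
```

Request:
apply_moves(
  deltas=[75, 0, 0, 0, -7, 75, 0, 0, 0, -14, 75, 0, 0, 0, -20, 75, 0, 0, 0, -20, 60, 0, 0, 0, -20, 45, 0, 0, 0, -20, 30, 0, 0, 0, -20, 30, 0, 0, 0, -20, 30, 0, 0, 0, -20, 30, 0, 0, 0, -20, 30, 0, 0, 0, -20],
)

```text
clock: 35.25
position: [0.6096, 0.345, 0.0403]
ee_rot: [0.0, 0.621, 0.784, 0.0]
contact_force: [1.3, 0.2, 0.4]
width: 0.0395
gripper_force: 20.6
```

```bash
python3 - <<'E'
from h import *
np.set_printoptions(precision=4,suppress=True)
s=pose();print(s[0]['gripper_force'])
go(.6511,.152,.135,s[2]+45.6)
E
```

```text
20.640359222888947
d [-197.4   -3.9  -94.7] turn -45.6 | at [0.6096 0.345  0.0403] psi 103.3 q6 10.6 q6end~ -45.7 w 39.5 F [1.3 0.2 0.4] t 35.25
```

Request:
apply_moves(
  deltas=[30, 0, 0, 0, 0, 30, 0, 0, 0, 0, 30, 0, 0, -35, 0, 30, 0, 0, -70, 0, 30, -25, 0, -95, -7, 30, -55, -1, -95, -14, 30, -90, -2, -95, -21, 30, -125, -3, -95, -28, 30, -160, -3, -95, -35, 30, -190, -4, -95, -42, 30, -197, -4, -95, -45.6, 30, -197, -4, -95, -45.6],
  squeeze=70,
)

```text
clock: 36.25
position: [0.651, 0.1493, 0.1345]
ee_rot: [-0.001, 0.27, 0.963, -0.001]
contact_force: [-0.0, -0.0, -1.0]
width: 0.0385
gripper_force: 70.8
```

Request:
apply_moves(
  deltas=[30, 0, 0, 0, 0, 30, 0, 0, 0, 0, 30, 0, 0, 0, 0],
)

```text
clock: 36.5
position: [0.6504, 0.1538, 0.135]
ee_rot: [-0.0, 0.268, 0.963, 0.0]
contact_force: [0.2, -0.1, -2.6]
width: 0.0386
gripper_force: 70.8
```

```bash
python3 - <<'E'
from h import *
np.set_printoptions(precision=4,suppress=True)
go(.6516,.152,.1);s=pose();print(s[3].T@s[0]['contact_force'],s[0]['gripper_force'])
S=get_image('scene');u=s[1][2]-.0403;print(u)
im,w=rect(S,.645,.152,u+.008,.07,.35)
# far edge (top) fit: strongest dark->grey vertical gradient per column
g=cv2.GaussianBlur(im,(0,0),3).astype(float).sum(2); d=np.diff(g,axis=0)[25:110]
cols=np.arange(110,300,5); r=d[:,cols].argmax(0)+25; k=np.polyfit(cols,r,1); print("yaw",-np.degrees(np.arctan(k[0])),np.round(r-np.polyval(k,cols)).astype(int))
cv2.imwrite('pics/g9.png',im[:,:,::-1])
E
```

```text
d [-2.  -0.9 35. ] turn 0 | at [0.6504 0.1538 0.135 ] psi 148.9 q6 -51.6 q6end~ -45.8 w 38.6 F [ 0.2 -0.1 -2.6] t 36.5
[-0.2498 -0.0225  2.6158] 70.84354519844055
0.09470466278811071
yaw -2.1844436213854688 [-2 -6 -5 -1  3  6  7  6  6  6  9  2  2 -3 -4 -3 -2  0 -2 -1 -2 -5 -6 -5
 -6 -6 -8 -5 -1  0  1  2  1  1  0  3 10  9]
```

Request:
apply_moves(
  deltas=[30, -1.3, -0.7, 10, 0, 30, -1.3, -0.7, 20, 0, 30, -1.3, -0.7, 28, 0, 30, -1.3, -0.7, 29, 0, 30, -1.3, -0.7, 29, 0],
  squeeze=40,
)

```text
clock: 36.97
position: [0.6507, 0.1511, 0.1046]
ee_rot: [-0.001, 0.268, 0.963, -0.001]
contact_force: [-0.2, 0.5, -2.4]
width: 0.0386
gripper_force: 70.8
```

```bash
python3 - <<'E'
from h import *
go(.6516,.152,.085)
E
```

```text
d [-0.4  1.2 19.6] turn 0 | at [0.6507 0.1511 0.1046] psi 148.9 q6 -51.8 q6end~ -45.8 w 38.6 F [-0.2  0.5 -2.4] t 36.9667
```

Request:
apply_moves(
  deltas=[30, -0.3, 0.9, 2, 0, 30, -0.3, 0.9, 5, 0, 30, -0.3, 0.9, 8, 0, 30, -0.3, 0.9, 11, 0, 30, -0.3, 0.9, 14, 0, 30, -0.3, 0.9, 14, 0],
)

```text
clock: 37.47
position: [0.6519, 0.1516, 0.0915]
ee_rot: [-0.001, 0.268, 0.963, -0.0]
contact_force: [-0.6, 0.3, -1.4]
width: 0.0387
gripper_force: 70.8
```

```bash
python3 - <<'E'
from h import *
go(.6516,.152,.085);s=pose();print(s[3].T@s[0]['contact_force'],s[0]['moment'])
E
```

```text
d [0.5 0.2 6.5] turn 0 | at [0.6519 0.1516 0.0915] psi 148.9 q6 -51.7 q6end~ -45.7 w 38.7 F [-0.6  0.3 -1.4] t 37.4667
[ 0.68911563 -0.05623601  1.44536013] [-0.04497741  0.07438281 -0.04438721]
```

Request:
apply_moves(
  deltas=[30, 0, 0, 3, 0, 30, 0, 0, 6, 0, 30, 0, 0, 7.5, 0, 30, 0, 0, 7.5, 0, 50, 0, 0, 7, 0, 65, 0, 0, 7, 0, 75, 0, 0, 7, 0, 75, 0, 0, 7, 0, 75, 0, 0, -30, 0, 75, 0, 0, -65, 0, 75, 0, 0, -100, 0, 75, 0, 0, -120, 0],
)

```text
clock: 38.47
position: [0.6539, 0.1519, 0.2167]
ee_rot: [0.003, 0.268, 0.963, 0.001]
contact_force: [1.1, 0.1, 0.1]
width: 0.0748
gripper_force: 0.0
```

Request:
apply_moves(
  deltas=[80, -10, -33, -5, 0, 80, -22, -71, -5, 0, 80, -33, -109, -5, 7, 80, -44, -147, -5, 14, 80, -55, -185, -5, 21, 80, -67, -223, -5, 28, 80, -78, -261, -5, 35, 80, -89, -299, -5, 42, 80, -101, -337, -5, 49, 80, -112, -375, -5, 56, 80, -123, -413, -5, 63, 80, -134, -449, -5, 69],
)

```text
clock: 39.47
position: [0.5342, -0.304, 0.2174]
ee_rot: [0.0, 0.769, 0.64, -0.0]
contact_force: [0.1, 0.3, -0.3]
width: 0.0801
gripper_force: 0.0
```

```bash
python3 - <<'E'
from h import *
np.set_printoptions(precision=4,suppress=True)
go(.528,-.3293,.066,60)
T=get_image('top');S=get_image('scene')
for n,x,y,z in(('N0',.639,-.0576,.053),('N1',.645,.0472,.053),('N2',.651,.152,.053)): print(n,*plate(T,x,y,z,.053))
for p in(T,S): print([(np.round(at_z(p,q['point'],.045)[:2],4),round(q['score'],2)) for q in place_of('fresh0',p)],[(np.round(at_z(p,q['point'],.005)[:2],4),round(q['score'],2)) for q in place_of('spent0',p)])
a=np.hstack([cv2.resize(T['frame'][120:230,270:400],(400,338)),cv2.resize(S['frame'][160:270,240:370],(400,338))]);cv2.imwrite('pics/g10.png',a[:,:,::-1])
E
```

```text
d [-26.   -1.5 151.4] turn 19.5 | at [ 0.5342 -0.304   0.2174] psi 79.5 q6 -25.6 q6end~ -2.0 w 80.1 F [ 0.1  0.3 -0.3] t 39.4667
N0 [ 0.6386 -0.0602] [85.069  85.0333] 85.9143850513286
N1 [0.6459 0.0454] [84.7955 84.4452] 86.34777541983497
N2 [0.651  0.1497] [84.3739 84.7635] 86.96443167473106
[(array([0.6053, 0.5281]), 0.89), (array([0.648 , 0.0466]), 0.76), (array([ 0.6439, -0.0548]), 0.66), (array([0.653 , 0.1574]), 0.58)] [(array([0.4491, 0.0236]), 0.89), (array([ 0.4402, -0.0738]), 0.62)]
[(array([0.6457, 0.054 ]), 0.98), (array([ 0.636 , -0.0543]), 0.93), (array([0.6388, 0.5165]), 0.88), (array([0.6506, 0.1459]), 0.81), (array([0.4846, 0.0208]), 0.2)] [(array([ 0.4388, -0.0754]), 0.76), (array([0.4579, 0.0402]), 0.75), (array([0.6197, 0.1535]), 0.75)]
```

View pics/g10.png

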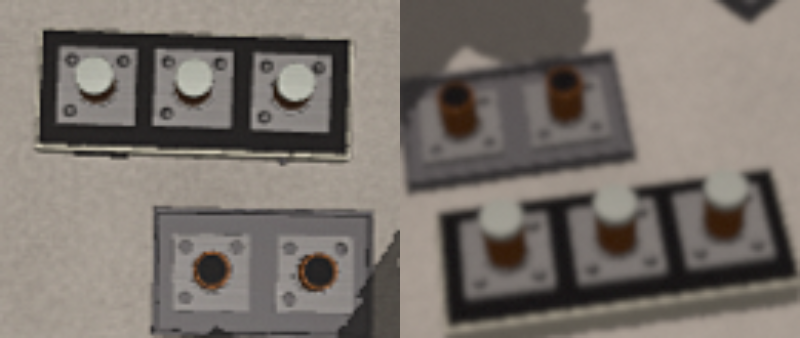

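All three fresh chambers lie flat over their studs (top crop 95,80; 193,83; 293,88). Both spent chambers stand in the tray (210,270; 318,272). Now the coarse knob.

Request:
apply_moves(
  deltas=[85, -15, -1, 0, 0, 85, -26, -1, 0, 0, 85, -26, -1, 20, 0, 85, -26, -1, 40, 0, 85, -26, -1, 40, 0, 85, -26, -1, 40, 0, 85, -26, -1, 40, 0],
)

```text
clock: 40.35
position: [0.5301, -0.3278, 0.1782]
ee_rot: [0.001, 0.766, 0.642, 0.0]
contact_force: [0.2, -0.3, 0.9]
width: 0.0847
gripper_force: 0.0
```

```bash
python3 - <<'E'
from h import *
go(.528,-.3293,.068)
E
```

```text
d [ -1.8  -2.  110.2] turn 0 | at [ 0.5301 -0.3278  0.1782] psi 79.9 q6 -28.0 q6end~ -21.9 w 84.7 F [ 0.2 -0.3  0.9] t 40.35
```

Request:
apply_moves(
  deltas=[85, -1.8, -2, 40, 0, 85, -1.8, -2, 80, 0, 85, -1.8, -2, 100, 0, 85, -1.8, -2, 110, 0, 85, -1.8, -2, 110, 0, 85, -1.8, -2, 110, 0, 70, -1.8, -2, 110, 0, 55, -1.8, -2, 110, 0, 50, -1.8, -2, 110, 0, 50, -1.8, -2, 110, 0, 50, -1.8, -2, 110, 0, 50, -1.8, -2, 110, 0],
  squeeze=40,
)

```text
clock: 41.35
position: [0.5279, -0.3296, 0.0699]
ee_rot: [0.002, 0.767, 0.642, 0.0]
contact_force: [-2.3, 0.8, 5.1]
width: 0.0587
gripper_force: 42.3
```

```bash
python3 - <<'E'
from h import *
go(.528,-.3293,.068);s=pose();print(s[3].T@s[0]['contact_force'],s[0]['gripper_force'])
E
```

```text
d [0.3 0.1 1.9] turn 0 | at [ 0.5279 -0.3296  0.0699] psi 79.9 q6 -28.2 q6end~ -21.9 w 58.7 F [-2.3  0.8  5.1] t 41.35
[ 0.35124805 -2.43103459 -5.07904622] 42.30705142021179
```

Request:
apply_moves(
  deltas=[50, 0, 0, 0, -6.5, 50, 0, 0, 0, -13, 50, 0, 0, 0, -19.5, 50, 0, 0, 0, -26, 50, 0, 0, 0, -32.5, 50, 0, 0, 0, -39, 50, 0, 0, 0, -45.5, 50, 0, 0, 0, -52, 50, 0, 0, 0, -58.5, 50, 0, 0, 0, -65, 50, 0, 0, 0, -71.5, 50, 0, 0, 0, -78],
)

```text
clock: 42.35
position: [0.5283, -0.3293, 0.0699]
ee_rot: [0.002, 0.19, 0.982, -0.0]
contact_force: [-0.1, -0.7, 5.2]
width: 0.0588
gripper_force: 42.3
```

Request:
apply_moves(
  deltas=[50, 0, 0, 0, 0, 50, 0, 0, 0, 0, 50, 0, 0, 0, 0, 65, 0, 0, 0, 0, 80, 0, 0, 0, 0, 85, 0, 0, 0, 0, 85, 0, 0, 0, 0, 85, 0, 0, -40, 0, 85, 0, 0, -80, 0, 85, 0, 0, -115, 0, 85, 0, 0, -115, 0, 85, 0, 0, -115, 0],
)

```text
clock: 43.35
position: [0.5285, -0.3297, 0.1851]
ee_rot: [0.003, 0.192, 0.981, -0.001]
contact_force: [-0.8, 0.8, -0.8]
width: 0.0847
gripper_force: 0.0
```

```bash
cat >> h.py <<'E'
def dial(n=4):
    # angles about the axis, from image T, needle by dark line r 38..68, arrow by dark blob r 76..90
    C=np.array([.5268,-.3322]); f=0
    for i in range(n): T=get_image("top"); f=f+T["frame"].astype(np.float32)/n
    T=dict(T); T["frame"]=f.astype(np.uint8)
    im,w=rect(T,*C,.04,.1,.25); g=cv2.GaussianBlur(im,(0,0),3).max(2).astype(float)
    pol=cv2.warpPolar(g,(400,1440),(399.5,399.5),400,cv2.WARP_POLAR_LINEAR+cv2.INTER_CUBIC)
    # polar row i -> phi; world angle = atan2(-cos,-sin) = 270-phi
    pol=np.roll(pol[::-1],0,0); ang=(270-(np.arange(1440)[::-1]*.25))%360
    def at(r0,r1,a0,a1,thr):
        s=(ang>a0)&(ang<a1); P=pol[s][:,int(r0*4):int(r1*4)]; d=np.clip(np.median(P,0)-P-thr,0,None); d=d.sum(1)
        k=np.argmax(d); A=ang[s]; m=abs(A-A[k])<4; return round((A[m]*d[m]).sum()/d[m].sum(),2),round(d[k])
    print("arrow",at(76,86,85,110,40),"inner",at(76,79,85,110,20),"dot",at(76,88,0,25,40))
    for r in((40,70),(40,50),(50,60),(60,70)): print(" needle",r,at(*r,60,118,12))
    return im
E
python3 - <<'E'
from h import *
go(.528,-.3293,.095)
im=dial(); cv2.imwrite("pics/d1.png",im[150:550,0:500,::-1])
E
```

```text
d [ 1.2  0.4 90.1] turn 0 | at [ 0.5285 -0.3297  0.1851] psi 157.9 q6 -106.2 q6end~ -99.8 w 84.7 F [-0.8  0.8 -0.8] t 43.35
arrow (np.float64(95.74), 1538) inner (np.float64(95.89), 328) dot (np.float64(9.84), 1688)
 needle (40, 70) (np.float64(89.35), 4306)
 needle (40, 50) (np.float64(89.41), 1595)
 needle (50, 60) (np.float64(89.31), 2034)
 needle (60, 70) (np.float64(89.26), 679)
```

View pics/d1.png

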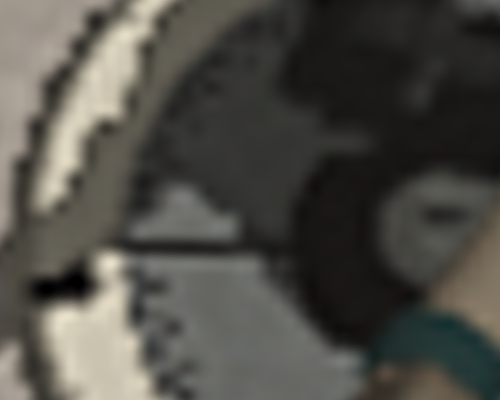

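The needle is at 89.3°, about 6.4° short of the arrow's 95.8°. The arrow blob in the crop is at (62,280) and the needle at (130–290,245). Now the fine knob: about 43° anticlockwise. I'll first turn the wrist back 60° to stay within range.

Request:
apply_moves(
  deltas=[60, 0, 0, 0, 7, 60, 0, 0, 0, 14, 60, 0, 0, 0, 21, 60, 0, 0, 0, 28, 60, 0, 0, 0, 35, 60, 0, 0, 0, 42, 60, 0, 0, 0, 49, 60, 0, 0, 0, 56, 60, 0, 0, 0, 60, 60, 0, 0, 0, 60, 60, 0, 0, 0, 60],
)

```text
clock: 44.47
position: [0.5267, -0.3284, 0.1808]
ee_rot: [-0.001, 0.656, 0.755, -0.0]
contact_force: [-0.1, 0.5, -0.5]
width: 0.0598
gripper_force: 0.0
```

```bash
python3 - <<'E'
from h import *
go(.5281,-.3294,.099)
E
```

```text
d [-1.3  1.4 81.8] turn 0 | at [ 0.5267 -0.3284  0.1808] psi 98.0 q6 -46.4 q6end~ -39.9 w 59.8 F [-0.1  0.5 -0.5] t 44.4667
```

Request:
apply_moves(
  deltas=[60, -1, 1, 30, 0, 60, -1, 1, 60, 0, 60, -1, 1, 75, 0, 60, -1, 1, 82, 0, 60, -1, 1, 82, 0, 60, -1, 1, 82, 0, 45, -1, 1, 82, 0, 30, -1, 1, 82, 0, 20, -1, 1, 82, 0, 20, -1, 1, 82, 0, 20, -1, 1, 82, 0, 20, -1, 1, 82, 0],
  squeeze=25,
)

```text
clock: 45.47
position: [0.5282, -0.3304, 0.102]
ee_rot: [0.001, 0.657, 0.754, -0.001]
contact_force: [-2.7, -0.7, 4.8]
width: 0.0273
gripper_force: 24.9
```

```bash
python3 - <<'E'
from h import *
go(.5281,-.3294,.099);s=pose();print(s[3].T@s[0]['contact_force'],s[0]['gripper_force'])
dial(2)
E
```

```text
d [1. 0. 3.] turn 0 | at [ 0.5282 -0.3304  0.102 ] psi 97.9 q6 -46.2 q6end~ -39.9 w 27.3 F [-2.7 -0.7  4.8] t 45.4667
[-0.31250186 -2.74435029 -4.7667071 ] 24.856553077697754
arrow (np.float64(95.78), 1538) inner (np.float64(95.02), 290) dot (np.float64(9.82), 1739)
 needle (40, 70) (np.float64(89.37), 3733)
 needle (40, 50) (np.float64(89.51), 1271)
 needle (50, 60) (np.float64(89.29), 1901)
 needle (60, 70) (np.float64(75.36), 583)
```

Request:
apply_moves(
  deltas=[20, 0.5, 0, 0, -5, 20, 0.5, 0, 0, -10, 20, 0.5, 0, 0, -15, 20, 0.5, 0, 0, -20, 20, 0.5, 0, 0, -25, 20, 0.5, 0, 0, -30, 20, 0.5, 0, 0, -35, 20, 0.5, 0, 0, -40, 20, 0.5, 0, 0, -42, 20, 0.5, 0, 0, -42, 20, 0.5, 0, 0, -42],
)

```text
clock: 46.48
position: [0.5289, -0.3299, 0.102]
ee_rot: [0.001, 0.343, 0.939, -0.001]
contact_force: [-1.2, -1.0, 5.1]
width: 0.0271
gripper_force: 24.8
```

```bash
python3 - <<'E'
from h import *
go(.5281,-.3294,.099)
dial(2)
E
```

```text
d [ 0.9 -0.1  3. ] turn 0 | at [ 0.5289 -0.3299  0.102 ] psi 139.9 q6 -88.2 q6end~ -81.8 w 27.1 F [-1.2 -1.   5.1] t 46.4833
arrow (np.float64(95.81), 1485) inner (np.float64(94.58), 371) dot (np.float64(9.96), 1613)
 needle (40, 70) (np.float64(95.58), 4293)
 needle (40, 50) (np.float64(95.12), 1341)
 needle (50, 60) (np.float64(95.76), 1745)
 needle (60, 70) (np.float64(95.97), 1309)
```

Request:
apply_moves(
  deltas=[35, 0, 0, 0, 0, 50, 0, 0, 0, 0, 60, 0, 0, 0, 0, 60, 0, 0, 0, 0, 60, 0, 0, -40, 0, 60, 0, 0, -80, 0, 60, 0, 0, -120, 0, 60, 15, 35, -140, 0, 60, 30, 73, -140, 0, 60, 45, 111, -140, 0, 60, 60, 149, -140, 0, 60, 75, 187, -140, 0],
)

```text
clock: 47.58
position: [0.5917, -0.136, 0.2405]
ee_rot: [0.0, 0.343, 0.939, 0.0]
contact_force: [0.2, -0.2, -0.8]
width: 0.0601
gripper_force: 0.0
```

Request:
apply_moves(
  deltas=[60, 18, 47, 0, 0, 60, 18, 47, 0, 0, 60, 18, 47, 0, 0],
)

```text
clock: 47.83
position: [0.6086, -0.087, 0.24]
ee_rot: [-0.0, 0.341, 0.94, 0.0]
contact_force: [-0.0, -0.6, 0.7]
width: 0.0596
gripper_force: 0.0
```

```bash
python3 - <<'E'
from h import *
np.set_printoptions(precision=4,suppress=True)
go(.5281,-.3294,.099)
dial(4)
T=get_image('top')
for n,x,y,z in(('N0',.639,-.0576,.053),('N1',.645,.0472,.053),('N2',.651,.152,.053)): print(n,*plate(T,x,y,z,.053))
# scene check: angles about the axis; dot, arrow, needle (rectified, S centre located from arrow/dot at r~80)
S=get_image('scene')
for C in((.5306,-.3275),(.529,-.329)):
    im,w=rect(S,*C,.04,.1,.25); g=cv2.GaussianBlur(im,(0,0),3).max(2).astype(float)
    pol=cv2.warpPolar(g,(400,1440),(399.5,399.5),400,cv2.WARP_POLAR_LINEAR); ang=(270-np.arange(1440)*.25)%360
    for nm,r0,r1 in(("arrow",77,86),("needle",50,62),("needle",58,70)):
        s=(ang>80)&(ang<112); P=pol[s][:,r0*4:r1*4].mean(1); d=np.median(P)-P; k=d.argmax();A=ang[s];m=abs(A-A[k])<4;e=np.clip(d[m]-8,0,None); print(nm,round((A[m]*e).sum()/e.sum(),2),round(d[k]))
E
```

```text
d [ -93.6 -237.8  140.8] turn 0 | at [ 0.6086 -0.087   0.24  ] psi 140.2 q6 -64.8 q6end~ -82.1 w 59.6 F [-0.  -0.6  0.7] t 47.8333
arrow (np.float64(95.96), 5351) inner (np.float64(95.82), 1439) dot (np.float64(9.62), 5286)
 needle (40, 70) (np.float64(95.63), 6244)
 needle (40, 50) (np.float64(95.08), 2433)
 needle (50, 60) (np.float64(95.82), 1994)
 needle (60, 70) (np.float64(95.92), 1913)
N0 [ 0.6415 -0.0292] [22.0028 82.4737] 84.95754869789903
N1 [0.6458 0.0456] [84.4084 84.469 ] 86.25701090799163
N2 [0.6511 0.1497] [84.4531 84.3976] 86.82016829996734
arrow 99.67 103
needle 99.4 23
needle 99.16 25
arrow 98.43 98
needle 97.54 23
needle 97.44 25
```

```bash
python3 -c "
from rig import sign_off
print(sign_off())"
```

```text
the job is handed in; nothing more can be done
None
```

I parked the needle, put both spent chambers in the wash tray, seated all three fresh chambers on the studs, and brought the needle to within about 0.3° of the arrow by eye of the top camera, finishing with the fine knob; the job was handed in after 48 s, and the hand-in did not report the verdict.

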